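# Pack the tape measures into the sliding-stop rack

## Robot

A 6-joint arm with a two-finger parallel gripper is mounted at the origin on a cart in front of the work surface, level with it; the furniture and walls round the work are solid. World frame = base frame: x ahead of the robot, y to its left, z up, the work surface at z = 0. Lengths are in m, angles in rad, forces in N, time in s.
With the tool pointing down it reaches from about 0.25 to 0.725 m from the base axis. Payload 4 kg.
Tool frame: the origin (TCP) lies at the very end of the fingers, on their centre line; the grasp point (between the pads) lies 19 mm behind it (bot.pinch_z is the distance from the TCP to the grasp point, in m); z points along the fingers, x is the direction in which the jaws open and shut, and the axes are right-handed (so a half turn about z gives the same grasp; the last joint's range is limited). The gripper opens to 85 mm and grips with 20 to 120 N. Pads are 22 mm wide; open, the fingers measure 114 mm over their backs; the gripper's body (76 mm by 85 mm) begins 54 mm behind the grasp point. The pads swing forward as they close: fully open they stand 13 mm farther back than shut.
Start: joints at [-1.251, 0.241, 0.005, 1.335, 0, 1.571], TCP at [0.157, -0.475, 0.231] pointing down, gripper open.
Joint ranges: [-2.72, 2.72], [-1.05, 1.87], [-1.09, 1.28], [-1.99, 2.15], [-1.42, 1.44], [-3.14, 3.14]. Speed limits (rad/s): [2.79, 2.79, 3.14, 3.14, 3.14, 3.14].

## Interface

Orientations are given as a unit quaternion [x, y, z, w].
In Python, from workcell import bot gives the robot as it stands. The module is installed in compiled form; this text tells all that it offers.
- The arm moves only by the shell command python3 -m inch 'ROWS'. ROWS is JSON, a list of rows, each a list of 7 numbers: the shift along the tool's x, y, z scaled (see below), then the turn, a rotation vector about the tool's x, y, z scaled (see below), then the gripper command: -1 is fully open, 1 is shut, values between are in proportion. In form: [[x, y, z, wx, wy, wz, gripper], ...]. A call has exactly 8 rows; each row shifts and turns the commanded pose from where the row before left it, along the tool's axes as they then stand; what a row does not reach is not made up. The controller multiplies each number of a shift by 2.5 cm and each number of a turn by 180 degrees. A row lasts 1/10 s, in which the tool goes at most 50 mm and 8.59 degrees, less where a joint would pass 70% of its speed; a pose out of reach is approached as far as the arm can. A call with a number of a shift or a turn outside -1 to 1 is refused whole. A call with a gripper value outside its range is refused whole. The fingers move at their own pace and stop on an object; the grip force is fixed at half the most. Time passes only in rows, so rows that do not move let the fingers close, or fill a call up. It gives the time, the measured TCP pose, the force and the opening at its end, in the units of the state.
- bot.get_obs(): the state, without advancing time (a new reading comes with each control period).
- bot.camera(name): name is "scene" or "side" or "wrist"; returns (picture, depth): 420x560x3 uint8, blue, green, red; 420x560 float32, m along the optical axis (not along the pixel's ray), 0 where there is no reading.
- bot.get_calibration(name): a dict with "vfov" (degrees; the focal length in pixels is half the picture's height over the tangent of half this angle, whatever the lens; pixels are square), "cx", "cy" (the principal point, pixels), "R" (3x3) and "t" (3): a world point X has camera coordinates R X + t. Camera axes: x right, y down, z forward; pixel columns grow to the right and rows downward; lengths in m; the calibration is good to about 2 mm. The wrist camera is an equidistant fisheye: a pixel r from the principal point sees the ray r / f radians off the axis. A picture is of the moment at which its call begins: read the wrist's pose just before it. get_calibration takes no time and is no camera call; for the wrist camera it gives the pose at the moment of the call.
- bot.job_done(): hands the job in, once; it reports no verdict.
The state is a dict: "clock": time; "joint_pos": joint angles; "joint_vel": joint speeds; "tau": joint torques, N m; "eef_pos": TCP position; "tool_rot": TCP orientation; "ft_force": force on the tool from outside, world axes, zero at the start; "ft_torque": the same for the moment, N m; "grip_width": finger opening in m.
Only numpy, scipy, OpenCV 4.12 (cv2) and the standard library are available. Lean on these libraries where they do the work, as an engineer would, in place of code of your own. Each camera call takes 0.05 s, during which the arm holds its last target.

## Task

Put all the tape measures standing round the plywood rack back into it: first swing the rack's brake lever to its free mark (the one nearest the robot), then draw the end stop back and stand every tape measure upright on its base in the channel, side by side with their broad sides towards the end wall. Push the end stop up until the row is snug with no gaps left, and only then set the brake lever to the middle one of its three marks. Leave the other things on the table where they are.

Things in the scene. Friction and masses are not known exactly. Their poses are not given: they have to be found in the camera images.
- rack: Fixed plywood rack. Origin: underside, middle of channel width. x across the channel, away from the robot; y along it from end wall (right) to sliding stop. Floor 8 mm high, 96 mm wide, to y +215; side rails 8 mm thick beside it, tops z 34 mm. End wall: inner face y -160, 12 thick, top z 70 mm. Lever plate beyond it: x -110 to +50, y -362 to -172, 8 mm high.
- end_stop (a joint): Aluminium end stop, m: clear distance from end wall to stop plate; 0 shut, 0.295 fully open, grows along rack +y; starts 0.02 to 0.09. Stays where left (friction about 3 N). Plate 12 mm thick, 88 wide, top z 68 mm; behind it a foot that ends 82 mm from the plate's inner face.
- stop_knob (a point): Grip point of the end stop's upright black knob: 24 mm diameter, 38 to 80 mm above the table, this point at 62 mm on its axis, 60 mm behind the plate's inner face (rack +y), axes like the rack's.
- brake_lever (a joint): Brake lever, rad, vertical pivot, anticlockwise from above: 0 free mark (points along rack -x, to the robot), 0.8 middle mark, 1.6 tight mark (rack -y); stops at -0.03 and 1.68; starts near tight. Stays where left (about 2 N at the knob); does not really lock the stop. Marks: short black bars on the lever plate beyond the lever's end.
- lever_knob (a point): Upright round black knob near the end of the brake lever: 20 mm diameter, 42 to 80 mm above the table, this point at 65 mm on its axis, 70 mm from the pivot.
- lever_pivot (a point): Pivot of the brake lever, at rack x = 0, y = -255 mm, 30 mm above the table.
- jar: Bystander: clear jar with white screw cap, 44 mm diameter, 82 mm high, loose, not to be disturbed. Origin at the centre of its underside.
- carton: Bystander: small white carton 60 x 120 x 52 mm high, loose, not to be disturbed. Origin at the centre of its underside, long side along its y.
- tape_1: Yellow tape measure, one of three or four alike (None if absent). Stands on its base: 35 mm thick along its x (broad sides face +-x), 83 mm long along y with the hook (solid case y -28 to +42), 62 mm high, 0.24 kg, weight low. Origin at the centre of its underside, z up. Either way round will do in the rack.
- tape_2: Yellow tape measure, one of three or four alike (None if absent). Stands on its base: 35 mm thick along its x (broad sides face +-x), 83 mm long along y with the hook (solid case y -28 to +42), 62 mm high, 0.24 kg, weight low. Origin at the centre of its underside, z up. Either way round will do in the rack.
- tape_3: Yellow tape measure, one of three or four alike (None if absent). Stands on its base: 35 mm thick along its x (broad sides face +-x), 83 mm long along y with the hook (solid case y -28 to +42), 62 mm high, 0.24 kg, weight low. Origin at the centre of its underside, z up. Either way round will do in the rack.
- tape_4: Yellow tape measure, one of three or four alike (None if absent). Stands on its base: 35 mm thick along its x (broad sides face +-x), 83 mm long along y with the hook (solid case y -28 to +42), 62 mm high, 0.24 kg, weight low. Origin at the centre of its underside, z up. Either way round will do in the rack.

How it is judged:
On the way, in this order (a step that is already met when the one before it is completed fails the run):
1. the brake lever is at its free mark (within 0.15 rad), the end stop not yet moved by more than 10 mm (value of joint brake_lever below 0.15 rad and distance of stop_knob from where it was at the start of the episode below 0.01 m), for 0.2 s.
2. with the lever still free, all tape measures stand upright in the channel and the end stop is pushed up snug (value of joint brake_lever below 0.2 rad and x of tape_1 in the frame of rack between -0.03 and 0.03 m and y of each of tape_1, tape_2, tape_3, tape_4 in the frame of rack above -0.155 m and y of each of tape_1, tape_2, tape_3, tape_4 in the frame of stop_knob below -0.065 m and z of tape_1 in the frame of rack between 0.003 and 0.015 m and angle between each of tape_1, tape_2, tape_3, tape_4's own z axis and vertical below 0.15 rad and angle between the x axis of each of tape_1, tape_2, tape_3, tape_4 and the y axis of rack, either way round below 0.2 rad and x of tape_2 in the frame of rack between -0.03 and 0.03 m and z of tape_2 in the frame of rack between 0.003 and 0.015 m and x of tape_3 in the frame of rack between -0.03 and 0.03 m and z of tape_3 in the frame of rack between 0.003 and 0.015 m and x of tape_4 in the frame of rack between -0.03 and 0.03 m and z of tape_4 in the frame of rack between 0.003 and 0.015 m and value of joint end_stop below 0.146 m and (height (world z) of tape_1 above -50 m or value of joint end_stop below 0.111 m) and (height (world z) of tape_2 above -50 m or value of joint end_stop below 0.111 m) and (height (world z) of tape_3 above -50 m or value of joint end_stop below 0.111 m) and (height (world z) of tape_4 above -50 m or value of joint end_stop below 0.111 m)), for 0.2 s.
At the end, for the whole second after the job is handed in: Every tape measure stands on the channel floor (within 30 mm of mid-width, tilt under 0.15 rad, square within 0.2 rad), at rest; stop opening at most 35 mm per tape measure plus 6 mm; brake lever within 0.12 rad of the middle mark (0.8) (x of tape_1 in the frame of rack between -0.03 and 0.03 m and y of each of tape_1, tape_2, tape_3, tape_4 in the frame of rack above -0.155 m and y of each of tape_1, tape_2, tape_3, tape_4 in the frame of stop_knob below -0.065 m and z of tape_1 in the frame of rack between 0.003 and 0.015 m and angle between each of tape_1, tape_2, tape_3, tape_4's own z axis and vertical below 0.15 rad and angle between the x axis of each of tape_1, tape_2, tape_3, tape_4 and the y axis of rack, either way round below 0.2 rad and x of tape_2 in the frame of rack between -0.03 and 0.03 m and z of tape_2 in the frame of rack between 0.003 and 0.015 m and x of tape_3 in the frame of rack between -0.03 and 0.03 m and z of tape_3 in the frame of rack between 0.003 and 0.015 m and x of tape_4 in the frame of rack between -0.03 and 0.03 m and z of tape_4 in the frame of rack between 0.003 and 0.015 m and value of joint end_stop below 0.146 m and (height (world z) of tape_1 above -50 m or value of joint end_stop below 0.111 m) and (height (world z) of tape_2 above -50 m or value of joint end_stop below 0.111 m) and (height (world z) of tape_3 above -50 m or value of joint end_stop below 0.111 m) and (height (world z) of tape_4 above -50 m or value of joint end_stop below 0.111 m) and linear speed of each of tape_1, tape_2, tape_3, tape_4 below 0.02 m/s and value of joint brake_lever between 0.68 and 0.92 rad and velocity of joint brake_lever below 0.05 rad/s and velocity of joint end_stop below 0.01 m/s); the robot touches nothing.
It fails at once if the jar or the carton is shifted by more than 50 mm or tipped over (distance of any of jar, carton from where it was at the start of the episode above 0.05 m or angle between any of jar, carton's own z axis and vertical above 0.5 rad).
Of tape_1, tape_2, tape_3, tape_4 only 3 to 4 are there at a start; the rules pass over those that are not, and their reading is None.
At some moment in a run one of tape_1, tape_2, tape_3, tape_4 may be knocked a few centimetres aside while the robot is not near it.
Once in a run the grip may slacken for a moment while it holds something.
It also fails if it takes over 192 s, if anything falls off the work surface, if the arm or the gripper's body presses on something with over 40 N, if the wrist force passes 120 N, or if a joint passes its speed limit or range.

## Working session

There is one attempt and no reset: what is moved stays moved. The work goes in short steps, Python scripts to look and compute and a shell command to move; the robot and the scene stay as the last step left them, time stands still between calls to the robot, and variables do not carry over. Pictures are saved under pics/ and viewed, and the job is handed in when it is done.

```bash
mkdir -p pics; ls
python3 - <<'E'
from workcell import bot
import cv2
print(bot.get_obs()); print(bot.pinch_z)
for n in ["scene","side","wrist"]:
    c=bot.get_calibration(n); print(n,c)
    p,d=bot.camera(n); cv2.imwrite(f"pics/a_{n}.png",p)
E
```

```text
pics
{'clock': 0.0, 'joint_pos': array([-1.25097925e+00,  2.41436567e-01,  3.70766959e-03,  1.33514447e+00,
        1.81030600e-05,  1.57077932e+00]), 'joint_vel': array([ 0.00015876, -0.00057749,  0.00264575, -0.00059735, -0.00057862,
       -0.00103019]), 'tau': array([ 2.08906953e-03, -3.72318900e+01,  2.52407509e+01,  1.72533671e-02,
       -1.44555804e-05,  9.09038818e-06]), 'eef_pos': array([ 0.15700729, -0.47405779,  0.23039482]), 'tool_rot': array([ 8.10681081e-01, -5.85487067e-01, -8.36600910e-04, -6.15393895e-04]), 'ft_force': array([-0.89354922,  0.43768816,  0.19304646]), 'ft_torque': array([-0.01301506, -0.00901474, -0.01129615]), 'grip_width': 0.08547359725069795}
0.0187
scene {'vfov': 53.128196727163, 'cx': 278.76483362445276, 'cy': 213.07727246342466, 'R': array([[-0.60058444, -0.79944824, -0.01344794],
       [-0.32495485,  0.25942029, -0.90945339],
       [ 0.73054958, -0.54183357, -0.41558837]]), 't': array([0.32652076, 0.26217564, 0.85704141])}
side {'vfov': 54.04290476464021, 'cx': 279.4875402862256, 'cy': 211.5442565040428, 'R': array([[ 0.99110011, -0.1308887 ,  0.02426344],
       [-0.02216809, -0.34200618, -0.93943618],
       [ 0.13125983,  0.93053743, -0.34186392]]), 't': array([-0.58959295,  0.08177844,  1.24592262])}
wrist {'vfov': 65.70646984690485, 'cx': 276.36903239830457, 'cy': 212.82527804196062, 'R': array([[ 0.31450774, -0.94925214, -0.00229193],
       [-0.91580111, -0.30405825,  0.26240601],
       [-0.24978635, -0.08042977, -0.96495483]]), 't': array([-0.49873195, -0.03436747,  0.37943964])}
```

View pics/a_scene.png

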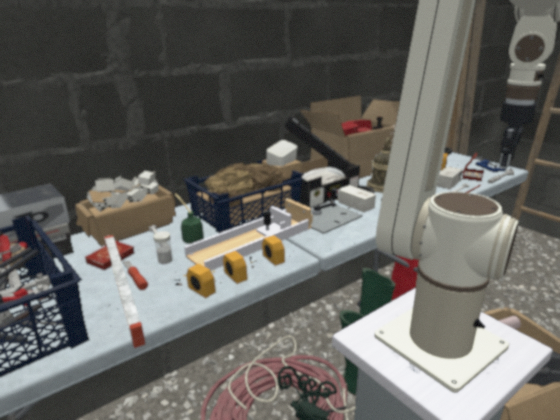

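View pics/a_side.png

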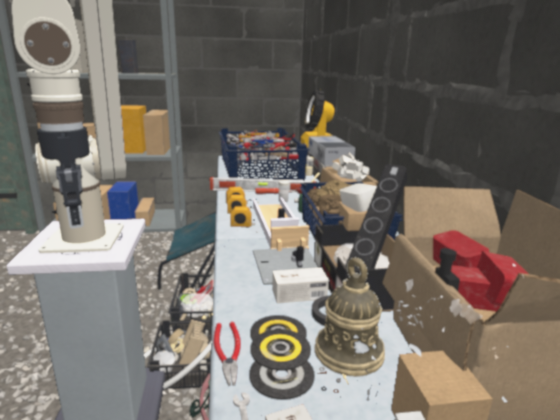

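View pics/a_wrist.png

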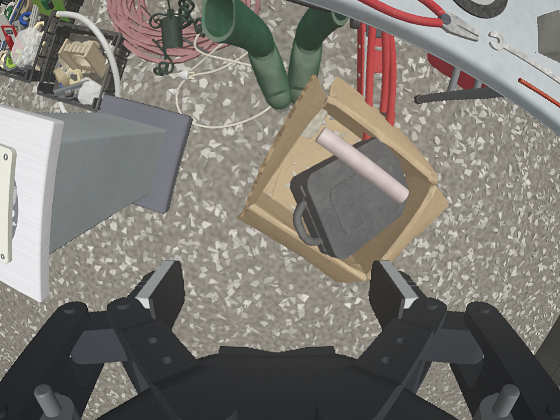

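```bash
cat > h.py <<'E'
from workcell import bot
import numpy as np, cv2
from scipy.spatial.transform import Rotation as Rn
def f_of(c): return 210/np.tan(np.radians(c['vfov'])/2)
def rays(c,uv,fish=False):
    uv=np.atleast_2d(np.asarray(uv,float)); f=f_of(c)
    a=(uv[:,0]-c['cx']);b=(uv[:,1]-c['cy'])
    if fish:
        r=np.hypot(a,b)+1e-9; th=r/f
        d=np.c_[a/r*np.sin(th),b/r*np.sin(th),np.cos(th)]
    else: d=np.c_[a/f,b/f,np.ones(len(a))]
    R=np.array(c['R']);t=np.array(c['t'])
    return -R.T@t, d@R
def onplane(c,uv,z,fish=False):
    o,d=rays(c,uv,fish); s=(z-o[2])/d[:,2]; return o+s[:,None]*d
def proj(c,X,fish=False):
    X=np.atleast_2d(X); p=X@np.array(c['R']).T+c['t'];f=f_of(c)
    if fish:
        rr=np.hypot(p[:,0],p[:,1]); th=np.arctan2(rr,p[:,2]); k=f*th/rr
        return np.c_[c['cx']+k*p[:,0],c['cy']+k*p[:,1]]
    return np.c_[c['cx']+f*p[:,0]/p[:,2],c['cy']+f*p[:,1]/p[:,2]]
def cloud(c,d,fish=False):
    v,u=np.mgrid[0:420,0:560]; uv=np.c_[u.ravel(),v.ravel()]
    o,r=rays(c,uv,fish)
    zc=(r@np.array(c['R']).T)[:,2]
    P=o+r*(d.ravel()/zc)[:,None]; P[d.ravel()==0]=np.nan
    return P.reshape(420,560,3)
def look(n,tag):
    c=bot.get_calibration(n); p,d=bot.camera(n)
    np.savez(f"pics/{tag}.npz",p=p,d=d,**{k:np.array(v) for k,v in c.items()})
    cv2.imwrite(f"pics/{tag}.png",p); return c,p,d
def load(tag):
    z=np.load(f"pics/{tag}.npz"); return {k:z[k] for k in('vfov','cx','cy','R','t')},z['p'],z['d']
E
python3 - <<'E'
from h import *
for n in("scene","side"):
    c,p,d=look(n,"b_"+n)
    P=cloud(c,d)
    hsv=cv2.cvtColor(p,cv2.COLOR_BGR2HSV)
    m=cv2.inRange(hsv,(12,130,100),(32,255,255))
    nn,l,s,ce=cv2.connectedComponentsWithStats(m)
    for i in range(1,nn):
        if s[i,4]>25:
            q=P[l==i]; print(n,s[i],np.nanmedian(q,0).round(3),np.nanmin(q,0).round(3),np.nanmax(q,0).round(3))
c,p,d=load("b_scene"); cv2.imwrite("pics/b1.png",cv2.resize(p[170:310,150:390],None,fx=3.3,fy=3.3,interpolation=cv2.INTER_CUBIC))
c,p,d=load("b_side"); cv2.imwrite("pics/b2.png",cv2.resize(p[170:310,200:350],None,fx=4,fy=4,interpolation=cv2.INTER_CUBIC))
E
```

```text
scene [442 153   5  15  39] [ 0.622 -0.95   0.044] [ 0.615 -1.157  0.01 ] [ 0.748 -0.936  0.062]
scene [263 236  21  28 344] [0.449 0.08  0.048] [0.436 0.011 0.005] [0.542 0.094 0.063]
scene [224 252  22  30 405] [0.439 0.206 0.048] [0.427 0.184 0.006] [0.492 0.221 0.063]
scene [188 264  26  32 496] [0.438 0.302 0.048] [0.424 0.256 0.004] [0.575 0.321 0.063]
side [301 101  34  45 521] [0.91  0.812 0.23 ] [0.821 0.768 0.014] [0.999 1.788 0.345]
side [ 121  105   25   48 1024] [-0.153  1.581  0.092] [-0.255  1.526 -0.069] [-0.077  1.939  0.218]
side [244 133  19   4  38] [0.558 0.844 0.176] [0.522 0.792 0.156] [0.613 0.935 0.183]
side [227 186  24  40 587] [0.466 0.183 0.049] [0.431 0.049 0.006] [0.504 0.476 0.065]
side [259 320  39  14 227] [ 0.525 -0.494  0.006] [ 0.485 -0.526  0.004] [ 0.562 -0.475  0.012]
side [260 334  42  28 468] [ 0.527 -0.567  0.011] [ 0.482 -0.613  0.008] [ 0.56  -0.532  0.014]
```

View pics/b1.png

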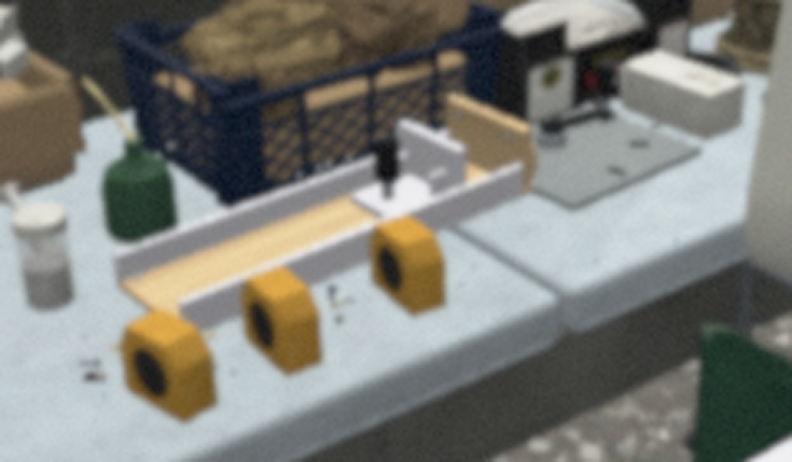

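View pics/b2.png

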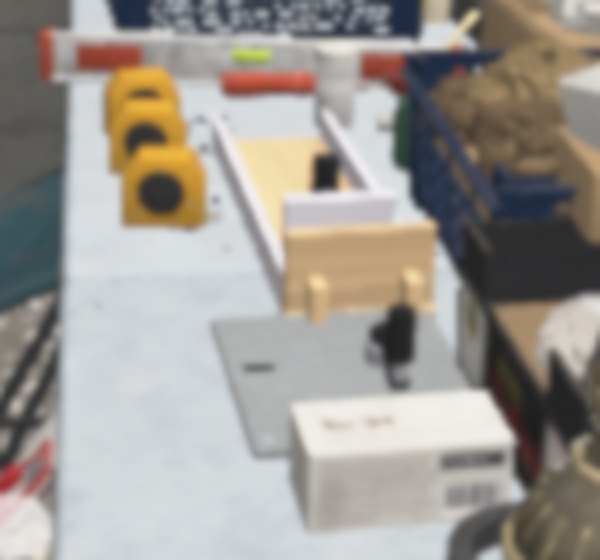

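Run:
```python
from h import *
c,p,d=load("b_scene");P=cloud(c,d)
# crop scale 3.3 offset (150,170)
def g(x,y): 
    u,v=int(round(x/3.3+150)),int(round(y/3.3+170)); return u,v
for nm,x,y,z in [("far rail end near-left",120,253,.034),("near rail left end",183,303,.034),("near rail right end",521,168,.034),("wall top L",450,97,.07),("wall top R",532,132,.07),("knob top",388,145,.08),("plate corner front",574,205,.008),("plate right",698,152,.008),("jar cap",40,213,.082),("carton",683,85,.052),("lever knob",603,98,.08),("carton nearedge low",705,130,0.0)]:
    u,v=g(x,y); print(nm,(u,v),P[v,u].round(3),onplane(c,(x/3.3+150,y/3.3+170),z)[0].round(3))
```

```text
far rail end near-left (186, 247) [0.631 0.256 0.033] [0.629 0.256 0.034]
near rail left end (205, 262) [0.528 0.252 0.032] [0.524 0.252 0.034]
near rail right end (308, 221) [ 0.55  -0.119  0.031] [ 0.545 -0.115  0.034]
wall top L (286, 199) [ 0.664 -0.122  0.067] [ 0.655 -0.116  0.07 ]
wall top R (311, 210) [ 0.647 -0.217  0.007] [ 0.541 -0.124  0.07 ]
knob top (268, 214) [0.591 0.004 0.075] [0.583 0.01  0.08 ]
plate corner front (324, 232) [ 0.499 -0.141  0.005] [ 0.495 -0.137  0.008]
plate right (362, 216) [ 0.51  -0.322  0.004] [ 0.504 -0.313  0.008]
jar cap (162, 235) [0.649 0.312 0.081] [0.649 0.312 0.082]
carton (357, 196) [ 0.563 -0.35   0.051] [ 0.564 -0.351  0.052]
lever knob (333, 200) [ 0.603 -0.276  0.043] [ 0.542 -0.215  0.08 ]
carton nearedge low (364, 209) [ 0.53  -0.353  0.014] [ 0.549 -0.373  0.   ]
```

```bash
R='[-0.54,-0.94,-0.25,0,0,0,-1]'; python3 -m inch '[[-0.54,-0.94,-0.25,0,0,0,-1],[-0.54,-0.94,-0.25,0,0,0,-1],[-0.54,-0.94,-0.25,0,0,0,-1],[-0.54,-0.94,-0.25,0,0,0,-1],[-0.54,-0.94,-0.25,0,0,0,-1],[-0.54,-0.94,-0.25,0,0,0,-1],[-0.54,-0.94,-0.25,0,0,0,-1],[-0.54,-0.94,-0.25,0,0,0,-1]]'
python3 -m inch '[[-0.54,-0.94,-0.25,0,0,0,-1],[-0.54,-0.94,-0.25,0,0,0,-1],[-0.54,-0.94,-0.25,0,0,0,-1],[-0.54,-0.94,-0.25,0,0,0,-1],[-0.54,-0.94,-0.25,0,0,0,-1],[-0.54,-0.94,-0.25,0,0,0,-1],[-0.54,-0.94,-0.25,0,0,0,-1],[0,0,0,0,0,0,-1]]'
python3 - <<'E'
from h import *
look("wrist","c_w"); print(bot.get_obs())
E
```

```text
clock: 1.05
eef_pos: [0.3023, -0.3121, 0.2816]
tool_rot: [0.811, -0.586, 0.0, 0.0]
ft_force: [0.6, 0.8, -0.6]
grip_width: 0.0855
clock: 1.85
eef_pos: [0.4301, -0.1698, 0.3255]
tool_rot: [0.812, -0.584, 0.001, -0.001]
ft_force: [-0.6, -0.1, -0.5]
grip_width: 0.0854
{'clock': 1.9, 'joint_pos': array([-3.78643183e-01,  1.42586099e-01,  1.24693185e-01,  1.55262581e+00,
       -1.37608089e-04,  2.44024385e+00]), 'joint_vel': array([-0.03576331, -0.00888389, -0.02677376,  0.00209778, -0.00908833,
       -0.00637963]), 'tau': array([  0.7345853 , -33.01698089,  26.30451679,  -0.05172823,
         0.10686982,   0.06150777]), 'eef_pos': array([ 0.42897406, -0.17070812,  0.32508972]), 'tool_rot': array([ 8.11521295e-01, -5.84322825e-01,  1.51359759e-04,  3.30210457e-05]), 'ft_force': array([-0.17647354, -0.24333999, -0.22774577]), 'ft_torque': array([-0.02013736,  0.06611041, -0.0054309 ]), 'grip_width': 0.08536763537693916}
```

View pics/c_w.png

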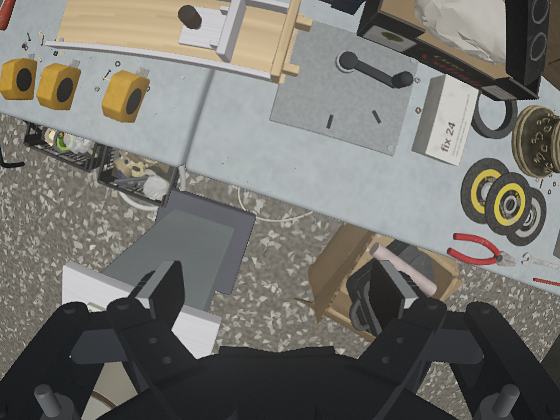

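Run:
```python
from h import *
c,p,d=load("c_w")
cv2.imwrite("pics/c1.png",cv2.resize(p[0:170,250:470],None,fx=3.5,fy=3.5,interpolation=cv2.INTER_CUBIC))
cv2.imwrite("pics/c2.png",cv2.resize(p[0:140,0:270],None,fx=2.9,fy=2.9,interpolation=cv2.INTER_CUBIC))
```

```text
(no output)
```

View pics/c1.png

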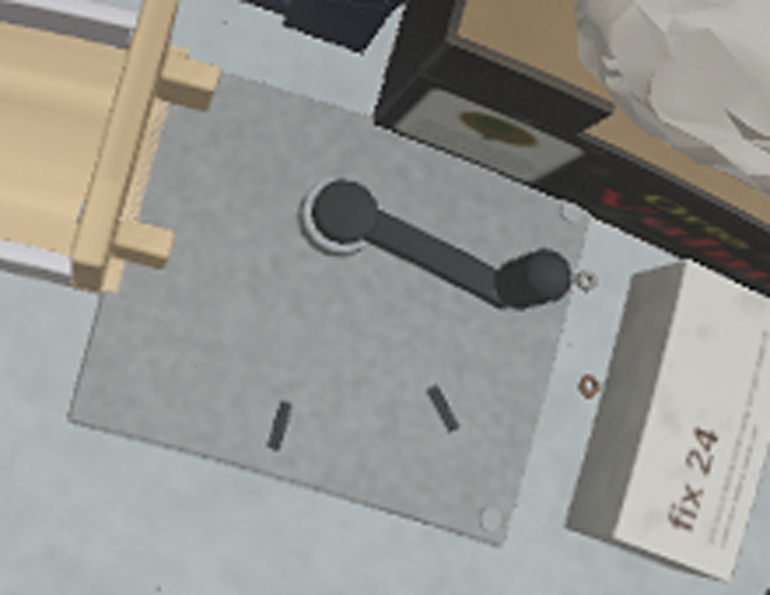

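View pics/c2.png

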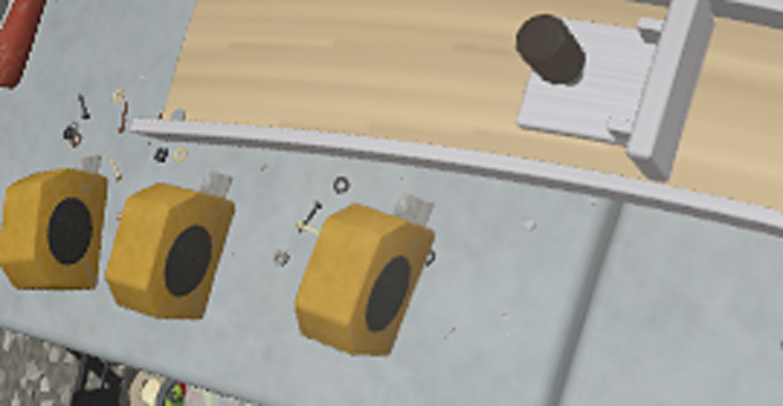

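Run:
```python
from h import *
c,p,d=load("c_w");P=cloud(c,d,True)
def a(x,y,z): 
    u,v=x/3.5+250,y/3.5; return onplane(c,(u,v),z,True)[0].round(4), P[int(round(v)),int(round(u))].round(3)
def b(x,y,z): 
    u,v=x/2.9,y/2.9; return onplane(c,(u,v),z,True)[0].round(4), P[int(round(v)),int(round(u))].round(3)
for n,q in dict(cA=a(68,420,.008),cB=a(500,545,.008),freeM=a(280,426,.008),midM=a(443,409,.008),pivtop=a(345,212,.045),knobtop=a(549,275,.08),wallR_low=a(98,290,0),wallfront=a(75,285,.07),wallfront2=a(105,287,.07),cart1=a(568,527,0),cart2=a(636,275,0),carttop=a(613,540,.052),carttop2=a(690,262,.052)).items(): print(n,q)
for n,q in dict(railL=b(133,126,.034),railR=b(783,226,.034),railM=b(460,163,.034),stopA=b(632,165,.068),stopB=b(661,180,.068),knob=b(545,38,.08)).items(): print(n,q)
# tapes top: corners in crop2
for nm,cs in dict(t1=[(28,172),(105,167)],t2=[(155,183),(233,203)],t3=[(352,205),(432,233)]).items():
    for x,y in cs: print(nm,b(x,y,.062))
```

```text
cA (array([ 0.4992, -0.1361,  0.008 ]), array([ 0.499, -0.135,  0.001]))
cB (array([ 0.5124, -0.3235,  0.008 ]), array([ 0.512, -0.327,  0.001]))
freeM (array([ 0.5252, -0.2175,  0.008 ]), array([ 0.525, -0.217,  0.012]))
midM (array([ 0.5567, -0.2795,  0.008 ]), array([ 0.556, -0.279,  0.011]))
pivtop (array([ 0.6093, -0.2088,  0.045 ]), array([ 0.612, -0.211,  0.032]))
knobtop (array([ 0.6084, -0.2806,  0.08  ]), array([ 0.608, -0.281,  0.079]))
wallR_low (array([ 0.5543, -0.1303,  0.    ]), array([ 0.553, -0.131,  0.008]))
wallfront (array([ 0.5443, -0.1249,  0.07  ]), array([ 0.552, -0.121,  0.012]))
wallfront2 (array([ 0.5469, -0.135 ,  0.07  ]), array([ 0.555, -0.133,  0.008]))
cart1 (array([ 0.5318, -0.354 , -0.    ]), array([ 0.531, -0.353,  0.002]))
cart2 (array([ 0.6505, -0.3467,  0.    ]), array([ 0.646, -0.342,  0.012]))
carttop (array([ 0.5301, -0.3517,  0.052 ]), array([ 0.531, -0.353,  0.048]))
carttop2 (array([ 0.6493, -0.3458,  0.052 ]), array([ 0.649, -0.345,  0.053]))
railL (array([0.5297, 0.252 , 0.034 ]), array([0.53 , 0.251, 0.035]))
railR (array([ 0.5529, -0.1195,  0.034 ]), array([ 0.552, -0.12 ,  0.041]))
railM (array([0.5416, 0.039 , 0.034 ]), array([0.542, 0.038, 0.034]))
stopA (array([ 0.5553, -0.0518,  0.068 ]), array([ 0.564, -0.038,  0.009]))
stopB (array([ 0.5523, -0.0661,  0.068 ]), array([ 0.559, -0.057,  0.022]))
knob (array([0.5991, 0.0016, 0.08  ]), array([0.599, 0.001, 0.081]))
t1 (array([0.494 , 0.3027, 0.062 ]), array([0.495, 0.368, 0.002]))
t1 (array([0.5036, 0.2386, 0.062 ]), array([0.504, 0.297, 0.001]))
t2 (array([0.4999, 0.1981, 0.062 ]), array([0.5  , 0.214, 0.045]))
t2 (array([0.4976, 0.1427, 0.062 ]), array([0.498, 0.183, 0.007]))
t3 (array([0.5086, 0.0744, 0.062 ]), array([0.509, 0.083, 0.047]))
t3 (array([0.5045, 0.0295, 0.062 ]), array([0.507, 0.056, 0.003]))
```

Run:
```python
from h import *
for tag,f in(("c_w",True),("b_scene",False),("b_side",False)):
    c,p,d=load(tag);P=cloud(c,d,f).reshape(-1,3)
    for y0 in np.arange(-.40,-.1,.04):
        q=P[(P[:,1]>y0)&(P[:,1]<y0+.04)&(P[:,0]>.625)&(P[:,0]<.8)&(P[:,2]>.06)&(P[:,2]<.4)]
        if len(q)>5: print(tag,round(y0,2),len(q),"minx",np.percentile(q[:,0],3).round(3),"zmax",np.percentile(q[:,2],97).round(3), "zmax near x<.68",q[q[:,0]<.68][:,2].max() if (q[:,0]<.68).any() else None)
```

```text
c_w -0.4 3042 minx 0.667 zmax 0.182 zmax near x<.68 0.08195015279496576
c_w -0.36 1791 minx 0.665 zmax 0.169 zmax near x<.68 0.08190968088861761
c_w -0.32 1313 minx 0.663 zmax 0.092 zmax near x<.68 0.08247345148432866
c_w -0.28 709 minx 0.662 zmax 0.114 zmax near x<.68 0.11559665584682971
c_w -0.24 629 minx 0.661 zmax 0.114 zmax near x<.68 0.11589222133401295
c_w -0.2 11 minx 0.69 zmax 0.067 zmax near x<.68 None
c_w -0.16 111 minx 0.626 zmax 0.073 zmax near x<.68 0.0727764514021873
c_w -0.12 119 minx 0.627 zmax 0.072 zmax near x<.68 0.0726315452192956
b_scene -0.4 359 minx 0.665 zmax 0.193 zmax near x<.68 0.07857183632234888
b_scene -0.36 374 minx 0.663 zmax 0.221 zmax near x<.68 0.0789340495663311
b_scene -0.32 311 minx 0.662 zmax 0.25 zmax near x<.68 0.07906436202969847
b_scene -0.28 155 minx 0.659 zmax 0.228 zmax near x<.68 0.1139495000942849
b_scene -0.24 475 minx 0.66 zmax 0.208 zmax near x<.68 0.11452405108657993
b_scene -0.2 553 minx 0.685 zmax 0.204 zmax near x<.68 0.11553252813683745
b_scene -0.16 517 minx 0.68 zmax 0.199 zmax near x<.68 0.11584152567368505
b_scene -0.12 353 minx 0.64 zmax 0.148 zmax near x<.68 0.11563924408764026
b_side -0.4 795 minx 0.666 zmax 0.209 zmax near x<.68 0.08173316243385426
b_side -0.36 529 minx 0.664 zmax 0.234 zmax near x<.68 0.08231228556377135
b_side -0.32 275 minx 0.662 zmax 0.257 zmax near x<.68 0.08141269926230738
b_side -0.28 510 minx 0.661 zmax 0.199 zmax near x<.68 0.11423219909960991
b_side -0.24 1176 minx 0.661 zmax 0.21 zmax near x<.68 0.11706468897827327
b_side -0.2 377 minx 0.684 zmax 0.208 zmax near x<.68 0.11920502985738529
b_side -0.16 279 minx 0.634 zmax 0.202 zmax near x<.68 0.11873183414781813
b_side -0.12 232 minx 0.658 zmax 0.151 zmax near x<.68 0.11768021192785866
```

```bash
python3 -m inch '[[0,0,0.6,0,0,-0.047,-1],[0,0,0.6,0,0,-0.047,-1],[0,0,0.6,0,0,-0.047,-1],[0,0,0.6,0,0,-0.047,-1],[0,0,0.6,0,0,-0.047,-1],[0,0,0.6,0,0,-0.047,-1],[0,0,0.6,0,0,-0.047,-1],[0,0,0.6,0,0,-0.047,0.2]]'
cat >> h.py <<'E'
def st():
    o=bot.get_obs(); R=Rn.from_quat(o['tool_rot']).as_matrix()
    print('t',round(o['clock'],2),'tcp',o['eef_pos'].round(4),'yaw',round(np.degrees(np.arctan2(R[1,0],R[0,0])),2),'z',R[:,2].round(4),'w',round(o['grip_width'],4),'F',o['ft_force'].round(1),'q',o['joint_pos'].round(2)); return o,R
def go(x,y,z,yaw=None):
    o,R=st(); d=R.T@(np.array([x,y,z])-o['eef_pos'])
    print('units',(d/.025).round(3),'mm',(d*1e3).round(1))
    if yaw is not None:
        t=Rn.from_euler('z',yaw,degrees=True).as_matrix()@np.diag([1,-1,-1.])
        print('turn units total',(Rn.from_matrix(R.T@t).as_rotvec()/np.pi).round(4))
E
python3 -c "
from h import *
go(.6085,-.2806,.05,0)"
```

```text
clock: 2.7
eef_pos: [0.4272, -0.1723, 0.2042]
tool_rot: [0.999, -0.033, -0.0, 0.0]
ft_force: [-1.2, -0.2, 0.6]
grip_width: 0.0733
t 2.7 tcp [ 0.4272 -0.1723  0.2042] yaw -3.73 z [-8.e-04 -2.e-04 -1.e+00] w 0.0733 F [-1.2 -0.2  0.6] q [-0.38  0.18 -0.15  1.25 -0.    1.25]
units [7.524 3.848 6.163] mm [188.1  96.2 154.1]
turn units total [ 0.0001  0.0002 -0.0207]
```

```bash
python3 -m inch '[[0.94,0.48,0.2,0,0,0,0.2],[0.94,0.48,0.2,0,0,0,0.2],[0.94,0.48,0.2,0,0,0,0.2],[0.94,0.48,0.2,0,0,0,0.2],[0.94,0.48,0.2,0,0,0,0.2],[0.94,0.48,0.2,0,0,0,0.2],[0.94,0.48,0.2,0,0,0,0.2],[0.94,0.48,0.2,0,0,-0.021,0.2]]'
python3 -c "
from h import *
go(.6085,-.2806,.05,0);look('wrist','d_w')"
```

```text
clock: 3.5
eef_pos: [0.6087, -0.2821, 0.1643]
tool_rot: [1.0, -0.002, -0.001, -0.0]
ft_force: [-0.4, 0.4, 0.7]
grip_width: 0.0339
t 3.5 tcp [ 0.6087 -0.2821  0.1643] yaw -0.2 z [-1.2e-03  2.0e-04 -1.0e+00] w 0.0339 F [-0.4  0.4  0.7] q [-0.43  0.62  0.41  1.36 -0.    1.14]
units [-2.000e-03 -6.000e-02  4.572e+00] mm [-1.000e-01 -1.500e+00  1.143e+02]
turn units total [-0.0001  0.0004 -0.0011]
```

View pics/d_w.png

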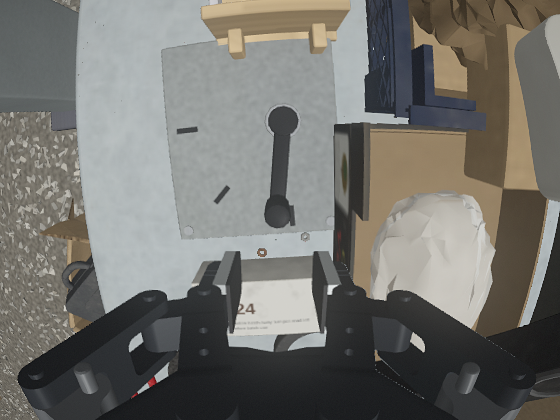

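```bash
python3 -c "
from h import *
c,p,d=load('d_w');print(onplane(c,(276,207),.08,True),onplane(c,(283,120),.035,True))"
python3 -m inch '[[0,0,0.5,0,0,0,0.2],[0,-0.03,0.6,0,0,0,0.2],[0,0,0.6,0,0,0,0.2],[0,0,0.6,0,0,0,0.2],[0,0,0.6,0,0,0,0.2],[0,0,0.6,0,0,0,0.2],[0,0,0.4,0,0,0,0.2],[0,0,0,0,0,0,0.2]]'
```

```text
[[ 0.60842764 -0.27309088  0.08      ]] [[ 0.61435965 -0.2100634   0.035     ]]
clock: 4.35
eef_pos: [0.6066, -0.2791, 0.0654]
tool_rot: [1.0, -0.002, -0.002, -0.001]
ft_force: [-0.3, 0.2, 0.7]
grip_width: 0.034
```

```bash
python3 -m inch '[[0.06,0,0.4,0,0,0,0.2],[0,0,0.2,0,0,0,0.2],[0,0,0,0,0,0,1],[0,0,0,0,0,0,1],[0,0,0,0,0,0,1],[0,0,0,0,0,0,1],[0,0,0,0,0,0,1],[0,0,0,0,0,0,1]]'
python3 -c "
from h import *
st();look('wrist','e_w')
P=np.array([.6147,-.2108]);k=P+.07*np.array([np.cos(np.pi+.065),np.sin(np.pi+.065)]);print(k)"
```

```text
clock: 5.15
eef_pos: [0.61, -0.2796, 0.0521]
tool_rot: [1.0, -0.002, -0.001, -0.0]
ft_force: [-1.1, 0.5, -4.9]
grip_width: 0.0184
t 5.15 tcp [ 0.61   -0.2796  0.0521] yaw -0.22 z [-1.3e-03  5.0e-04 -1.0e+00] w 0.0184 F [-1.1  0.5 -4.9] q [-0.43  0.69  0.24  1.12 -0.    1.14]
[ 0.54484782 -0.2153468 ]
```

View pics/e_w.png

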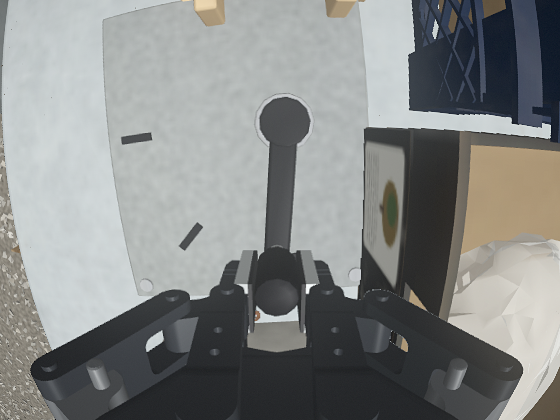

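```bash
python3 -c "
import numpy as np
a=np.linspace(1.503,.05,15);x=-np.cos(a)*70;y=-np.sin(a)*70
print(np.c_[np.diff(x)/25,-np.diff(y)/25].round(2).tolist())"
```

```text
[[-0.29, -0.03], [-0.28, -0.06], [-0.28, -0.09], [-0.26, -0.12], [-0.25, -0.15], [-0.23, -0.17], [-0.21, -0.2], [-0.19, -0.22], [-0.17, -0.24], [-0.14, -0.25], [-0.12, -0.27], [-0.09, -0.28], [-0.06, -0.28], [-0.03, -0.29]]
```

```bash
python3 -m inch '[[-0.29,-0.03,0,0,0,0,1],[-0.28,-0.06,0,0,0,0,1],[-0.28,-0.09,0,0,0,0,1],[-0.26,-0.12,0,0,0,0,1],[-0.25,-0.15,0,0,0,0,1],[-0.23,-0.17,0,0,0,0,1],[-0.21,-0.2,0,0,0,0,1],[0,0,0,0,0,0,1]]'
python3 -m inch '[[-0.19,-0.22,0,0,0,0,1],[-0.17,-0.24,0,0,0,0,1],[-0.14,-0.25,0,0,0,0,1],[-0.12,-0.27,0,0,0,0,1],[-0.09,-0.28,0,0,0,0,1],[-0.06,-0.28,0,0,0,0,1],[-0.03,-0.29,0,0,0,0,1],[0,0,0,0,0,0,1]]'
python3 -c "
from h import *
st();look('wrist','f_w')"
```

```text
clock: 6.0
eef_pos: [0.5654, -0.2616, 0.0526]
tool_rot: [1.0, -0.003, 0.001, 0.002]
ft_force: [0.5, -6.4, -7.5]
grip_width: 0.018
clock: 6.8
eef_pos: [0.5448, -0.2136, 0.0525]
tool_rot: [1.0, -0.002, -0.001, 0.001]
ft_force: [-1.5, -2.6, -5.7]
grip_width: 0.018
t 6.8 tcp [ 0.5448 -0.2136  0.0525] yaw -0.25 z [-0.0011 -0.0011 -1.    ] w 0.018 F [-1.5 -2.6 -5.7] q [-0.37  0.54 -0.04  0.99 -0.    1.2 ]
```

View pics/f_w.png

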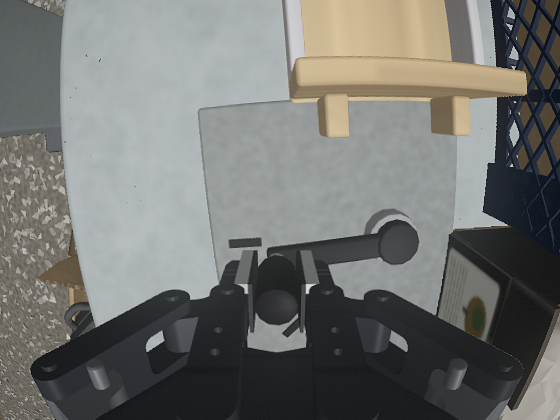

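```bash
python3 -m inch '[[0,0,0,0,0,0,0.3],[0,0,0,0,0,0,0.2],[0,0,-0.3,0,0,0,0.2],[0,0,-0.7,0,0,0,0.2],[0,0,-0.9,0,0,0,0],[0,0,-0.9,0,0,0,0],[0,0,-0.9,0,0,0,0],[0,0,-0.9,0,0,0,0]]'
python3 -c "
from h import *
st();look('wrist','g_w')"
```

```text
clock: 7.65
eef_pos: [0.5465, -0.2132, 0.17]
tool_rot: [1.0, -0.002, 0.001, 0.0]
ft_force: [0.4, -0.2, -0.2]
grip_width: 0.0428
t 7.65 tcp [ 0.5465 -0.2132  0.17  ] yaw -0.19 z [ 2.6e-03 -5.0e-04 -1.0e+00] w 0.0428 F [ 0.4 -0.2 -0.2] q [-0.37  0.44  0.13  1.26  0.    1.2 ]
```

View pics/g_w.png

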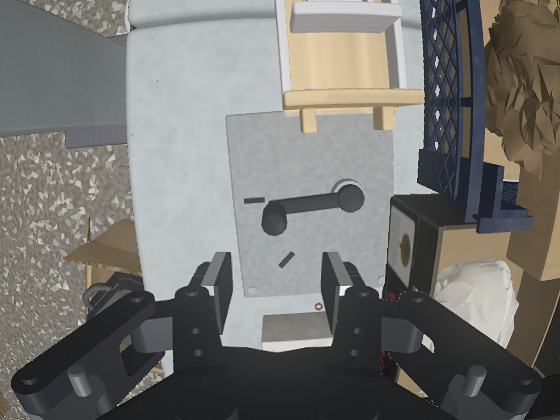

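```bash
python3 -c "
from h import *
c,p,d=load('g_w');P=cloud(c,d,True)
k=onplane(c,(273.5,222),.08,True)[0];v=onplane(c,(350,197),.035,True)[0];m=onplane(c,(255,200.5),.008,True)[0]
print(k,v,m,P[222,274],P[197,350])
w=P[(np.abs(P[...,2]-.08)<.004)&(P[...,0]<.58)&(P[...,0]>.52)&(P[...,1]>-.25)&(P[...,1]<-.18)]
print(len(w),(w.min(0)+w.max(0))/2)
w=(w.min(0)+w.max(0))/2; print(np.arctan2(-(w-[.6147,-.2108,0])[1],.07)-.065)
"
```

```text
[ 0.54466875 -0.21723066  0.08      ] [ 0.61267454 -0.2079933   0.035     ] [ 0.52640325 -0.21730558  0.008     ] [ 0.54505007 -0.2168951   0.08111279] [ 0.61328704 -0.2085611   0.03242771]
503 [ 0.54463312 -0.21845877  0.07931783]
0.04397754679600541
```

```bash
python3 -m inch '[[0.26,-1,0,0,0,0,0],[0.26,-1,0,0,0,0,0],[0.26,-1,0,0,0,0,0],[0.26,-1,0,0,0,0,0],[0.26,-1,0,0,0,0,0],[0.26,-1,0,0,0,0,0],[0.26,-1,0,0,0,0,0],[0.26,-1,0,0,0,0,0]]'
python3 -m inch '[[0,0,0,0,0,-0.047,0],[0,0,0,0,0,-0.047,0],[0,0,0,0,0,-0.047,0],[0,0,0,0,0,-0.047,0],[0,0,0,0,0,-0.047,0],[0,0,0,0,0,-0.047,0],[0,0,0,0,0,-0.047,0],[0,0,0,0,0,-0.047,0]]'
python3 -m inch '[[0,0,0,0,0,-0.047,0],[0,0,0,0,0,-0.047,0],[0,0,0,0,0,-0.047,0],[0,0,0,0,0,0,0],[0,0,0,0,0,0,0],[0,0,0,0,0,0,0],[0,0,0,0,0,0,0],[0,0,0,0,0,0,0]]'
python3 -c "
from h import *
go(.5991,.0016,.05,93.7);look('wrist','h_w')"
```

```text
clock: 8.5
eef_pos: [0.5994, -0.0121, 0.1687]
tool_rot: [1.0, -0.002, 0.001, -0.0]
ft_force: [-0.0, 0.2, -0.6]
grip_width: 0.0426
clock: 9.3
eef_pos: [0.5992, -0.0131, 0.1686]
tool_rot: [0.83, 0.558, 0.001, 0.0]
ft_force: [0.4, 0.3, -0.5]
grip_width: 0.0427
clock: 10.1
eef_pos: [0.5985, -0.0134, 0.1676]
tool_rot: [0.69, 0.724, 0.0, 0.0]
ft_force: [-1.1, -0.2, 0.5]
grip_width: 0.0429
t 10.1 tcp [ 0.5985 -0.0134  0.1676] yaw 92.8 z [ 0. -0. -1.] w 0.0429 F [-1.1 -0.2  0.5] q [-0.02  0.47  0.17  1.27 -0.   -0.07]
units [0.6   0.052 4.703] mm [ 15.    1.3 117.6]
turn units total [ 0.     0.    -0.005]
```

View pics/h_w.png

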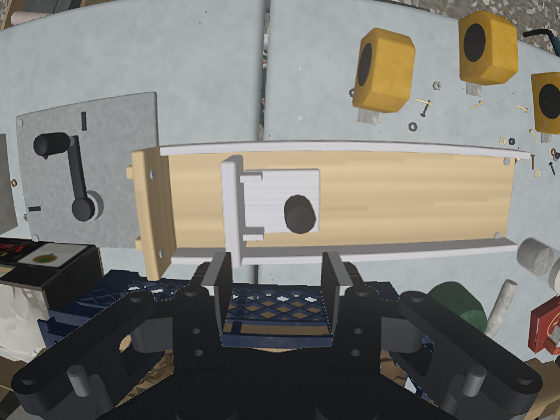

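```bash
python3 -c "
from h import *
c,p,d=load('h_w');P=cloud(c,d,True)
w=P[(np.abs(P[...,2]-.08)<.005)&(P[...,0]<.63)&(P[...,0]>.57)&(P[...,1]>-.03)&(P[...,1]<.04)]
print(len(w),(w.min(0)+w.max(0))/2,w.min(0),w.max(0))
print(onplane(c,[(299,222),(240,157),(223,157)],.08,True),onplane(c,[(240,157),(223,157)],.068,True))
"
```

```text
754 [0.5987723  0.00509738 0.07895319] [ 0.58745636 -0.00673943  0.07513695] [0.61008824 0.01693418 0.08276943]
[[ 0.60137312  0.0038412   0.08      ]
 [ 0.55517717 -0.04124952  0.08      ]
 [ 0.55558558 -0.05354686  0.08      ]] [[ 0.55637299 -0.04253258  0.068     ]
 [ 0.5568026  -0.05546846  0.068     ]]
```

```bash
python3 -m inch '[[0.35,0.02,0.4,0,0,0,0],[0.35,0,0.7,0,0,-0.004,0],[0,0,0.8,0,0,0,0],[0,0,0.8,0,0,0,0],[0,0,0.8,0,0,0,0],[0,0,0.8,0,0,0,0],[0,0,0.5,0,0,0,0],[0,0,0.1,0,0,0,0]]'
python3 -m inch '[[0,0,0,0,0,0,0.2],[0,0,0,0,0,0,0.6],[0,0,0,0,0,0,1],[0,0,0,0,0,0,1],[0,0,0,0,0,0,1],[0.1,0,0,0,0,0,1],[0.1,0,0,0,0,0,1],[0,0,0,0,0,0,1]]'
python3 -c "
from h import *
st();look('wrist','i_w')"
```

```text
clock: 10.95
eef_pos: [0.5964, 0.0045, 0.0427]
tool_rot: [0.685, 0.729, -0.001, -0.002]
ft_force: [-0.3, 0.0, 0.2]
grip_width: 0.0427
clock: 11.75
eef_pos: [0.5986, 0.0088, 0.046]
tool_rot: [0.685, 0.729, 0.0, 0.001]
ft_force: [-1.5, -2.4, 5.2]
grip_width: 0.0224
t 11.75 tcp [0.5986 0.0088 0.046 ] yaw 93.55 z [ 1.8e-03 -9.0e-04 -1.0e+00] w 0.0224 F [-1.5 -2.4  5.2] q [ 0.02  0.57 -0.01  0.99 -0.   -0.05]
```

View pics/i_w.png

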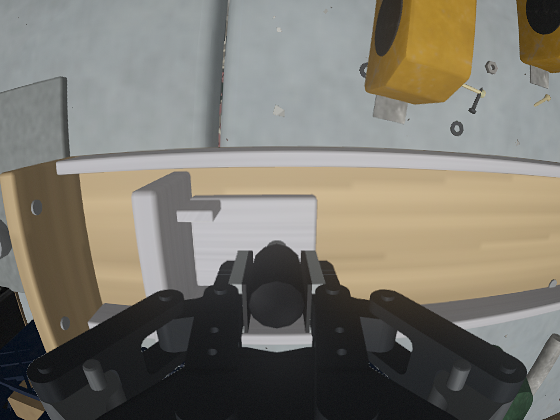

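```bash
python3 -m inch '[[0.4,0,0,0,0,0,1],[0.7,0,0,0,0,0,1],[0.8,0,0,0,0,0,1],[0.8,0,0,0,0,0,1],[0.8,0,0,0,0,0,1],[0.8,0,0,0,0,0,1],[0.6,0,0,0,0,0,1],[0,0,0,0,0,0,1]]'
python3 -c "
from h import *
st();look('wrist','j_w')"
```

```text
clock: 12.6
eef_pos: [0.5901, 0.1341, 0.046]
tool_rot: [0.684, 0.73, 0.001, -0.001]
ft_force: [-2.1, 3.4, 6.6]
grip_width: 0.0228
t 12.6 tcp [0.5901 0.1341 0.046 ] yaw 93.71 z [ 6.0e-04  2.5e-03 -1.0e+00] w 0.0228 F [-2.1  3.4  6.6] q [0.22 0.58 0.01 1.   0.   0.16]
```

View pics/j_w.png

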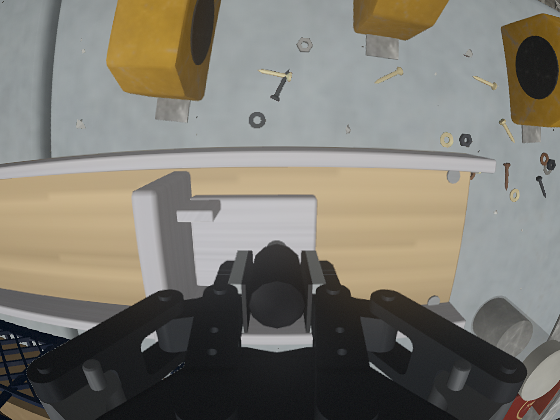

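```bash
python3 -m inch '[[0.4,0,0,0,0,0,1],[0.6,0,0,0,0,0,1],[0.7,0,0,0,0,0,1],[0.7,0,0,0,0,0,1],[0.6,0,0,0,0,0,1],[0.3,0,0,0,0,0,1],[0,0,0,0,0,0,0.4],[0,0,0,0,0,0,0.1]]'
python3 -m inch '[[0,0,0,0,0,0,0],[0,0,-0.4,0,0,0,0],[0,0,-0.8,0,0,0,0],[0,0,-1,0,0,0,0],[0,0,-1,0,0,0,0],[0,0,-1,0,0,0,0],[0,0,-1,0,0,0,0],[0,0,-1,0,0,0,0]]'
python3 -c "
from h import *
st();look('wrist','k_w')"
```

```text
clock: 13.45
eef_pos: [0.5846, 0.214, 0.0445]
tool_rot: [0.685, 0.729, -0.0, -0.0]
ft_force: [0.1, -0.4, 0.5]
grip_width: 0.0377
clock: 14.25
eef_pos: [0.5851, 0.2133, 0.2019]
tool_rot: [0.685, 0.729, 0.0, 0.0]
ft_force: [1.3, 0.1, 0.8]
grip_width: 0.0425
t 14.25 tcp [0.5851 0.2133 0.2019] yaw 93.53 z [ 5.e-04  4.e-04 -1.e+00] w 0.0425 F [1.3 0.1 0.8] q [0.35 0.5  0.31 1.38 0.   0.29]
```

View pics/k_w.png

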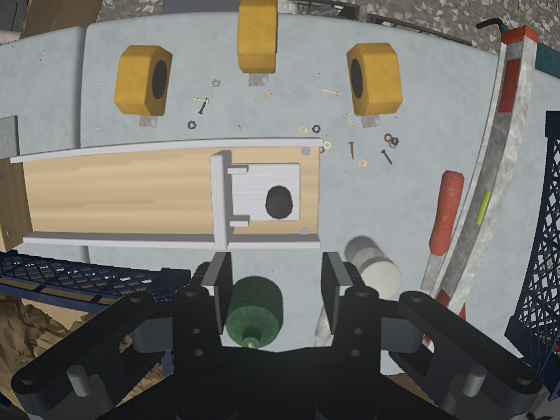

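```bash
cat >> h.py <<'E'
def tapes(tag):
    c,p,d=load(tag);P=cloud(c,d,True)
    m=cv2.inRange(cv2.cvtColor(p,cv2.COLOR_BGR2HSV),(12,110,60),(32,255,255))
    m=m*((P[...,2]>.012)&(P[...,2]<.09)).astype(np.uint8)
    n,l,s,ce=cv2.connectedComponentsWithStats(m)
    for i in range(1,n):
        if s[i,4]<150: continue
        q=P[l==i]; top=q[q[:,2]>q[:,2].max()-.006]
        r=cv2.minAreaRect((top[:,:2]*1e3).astype(np.float32)); r2=cv2.minAreaRect((q[:,:2]*1e3).astype(np.float32))
        print('px',s[i],'zmax',q[:,2].max().round(3),'top',[np.round(x,1) for x in r],'all',[np.round(x,1) for x in r2])
E
python3 -c "
from h import *
tapes('k_w')
c,p,d=load('k_w')
cv2.imwrite('pics/k1.png',cv2.resize(p[0:160,90:420],None,fx=2.4,fy=2.4,interpolation=cv2.INTER_CUBIC))"
```

```text
px [ 237    0   40   73 2724] zmax 0.065 top [array([431.2, 187.1]), array([50.6, 33.5]), np.float64(1.9)] all [array([432.1, 187.1]), array([66.1, 33.5]), np.float64(1.9)]
px [ 348   43   55   73 2895] zmax 0.065 top [array([465.5, 300.7]), array([50.3, 34. ]), np.float64(11.1)] all [array([464.2, 299.9]), array([68.8, 34.8]), np.float64(11.7)]
px [ 114   45   56   71 2754] zmax 0.065 top [array([476.8,  74.4]), array([34.3, 49.6]), np.float64(85.1)] all [array([475.5,  74.6]), array([34.3, 69.1]), np.float64(84.5)]
```

View pics/k1.png

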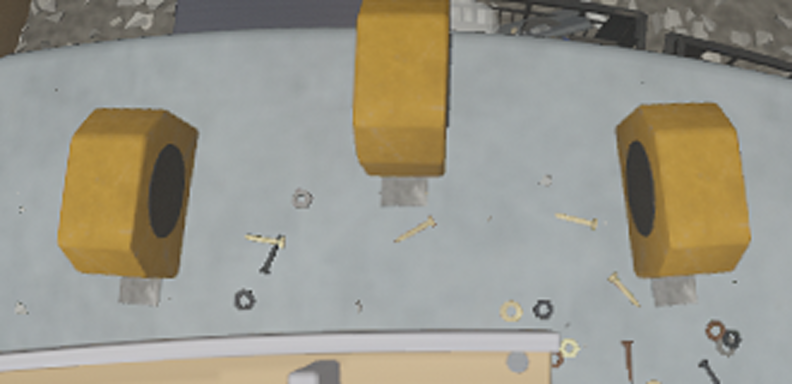

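```bash
python3 -c "
from h import *
go(.4755,.0746,.12,84.5)"
```

```text
t 14.3 tcp [0.5872 0.2141 0.207 ] yaw 93.53 z [ 0.0081  0.0031 -1.    ] w 0.0425 F [1.2 0.1 3.1] q [0.35 0.5  0.32 1.38 0.   0.29]
units [-5.302 -4.833  3.426] mm [-132.6 -120.8   85.7]
turn units total [ 0.0026 -0.001   0.0502]
```

```bash
python3 -m inch '[[-0.66,-0.6,0.2,0,0,0,-1],[-0.66,-0.6,0.45,0,0,0,-1],[-0.66,-0.6,0.45,0,0,0,-1],[-0.66,-0.6,0.45,0,0,0,-1],[-0.66,-0.6,0.45,0,0,0,-1],[-0.66,-0.6,0.45,0,0,0,-1],[-0.66,-0.6,0.45,0,0,0.025,-1],[-0.66,-0.6,0.45,0,0,0.025,-1]]'
python3 -c "
from h import *
go(.4755,.0746,.028,84.5);look('wrist','l_w');tapes('l_w')"
```

```text
clock: 15.1
eef_pos: [0.4718, 0.0747, 0.1164]
tool_rot: [0.741, 0.671, 0.0, 0.0]
ft_force: [0.2, -0.5, 0.2]
grip_width: 0.0855
t 15.1 tcp [0.4718 0.0747 0.1164] yaw 84.34 z [ 1.e-03  2.e-04 -1.e+00] w 0.0855 F [ 0.2 -0.5  0.2] q [ 0.16  0.28 -0.26  1.03  0.    0.26]
units [0.011 0.142 3.535] mm [ 0.3  3.6 88.4]
turn units total [ 0.0003 -0.0001 -0.0009]
px [ 386  102   73   97 5198] zmax 0.065 top [array([430. , 186.3]), array([51.3, 34.6]), np.float64(1.8)] all [array([429.3, 185.9]), array([69. , 35.4]), np.float64(1.6)]
px [ 497  142   63   86 3517] zmax 0.065 top [array([463.9, 298.8]), array([50.3, 34.4]), np.float64(9.2)] all [array([462.9, 299.6]), array([69.9, 35.6]), np.float64(11.5)]
px [ 249  172   53   99 4976] zmax 0.065 top [array([474.8,  73.6]), array([33.6, 50. ]), np.float64(84.3)] all [array([469.8,  74.1]), array([33.6, 60.2]), np.float64(84.4)]
```

View pics/l_w.png

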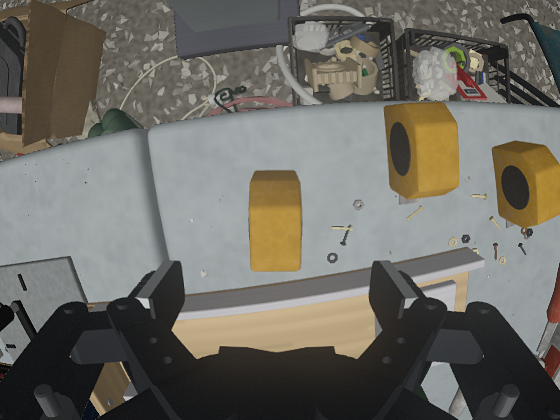

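```bash
python3 -m inch '[[0,0.1,0.4,0,0,0,-1],[0,0,0.7,0,0,0,-1],[0,0,0.8,0,0,0,-1],[0,0,0.8,0,0,0,-1],[0,0,0.6,0,0,0,-1],[0,0,0.24,0,0,0,-1],[0,0,0,0,0,0,0],[0,0,0,0,0,0,0.4]]'
python3 -m inch '[[0,0,0,0,0,0,1],[0,0,0,0,0,0,1],[0,0,0,0,0,0,1],[0,0,0,0,0,0,1],[0,0,-0.2,0,0,0,1],[0,0,-0.6,0,0,0,1],[0,0,-0.8,0,0,0,1],[0,0,-0.4,0,0,0,1]]'
python3 -c "
from h import *
st();look('wrist','m_w')"
```

```text
clock: 15.95
eef_pos: [0.4757, 0.0757, 0.0284]
tool_rot: [0.74, 0.673, 0.001, 0.0]
ft_force: [0.2, 0.4, 0.7]
grip_width: 0.0592
clock: 16.75
eef_pos: [0.475, 0.0755, 0.0789]
tool_rot: [0.74, 0.673, 0.0, 0.0]
ft_force: [0.8, 1.1, -2.5]
grip_width: 0.0331
t 16.75 tcp [0.475  0.0755 0.0789] yaw 84.56 z [ 8.e-04  5.e-04 -1.e+00] w 0.0331 F [ 0.8  1.1 -2.5] q [ 0.16  0.33 -0.3   0.94  0.    0.25]
```

View pics/m_w.png

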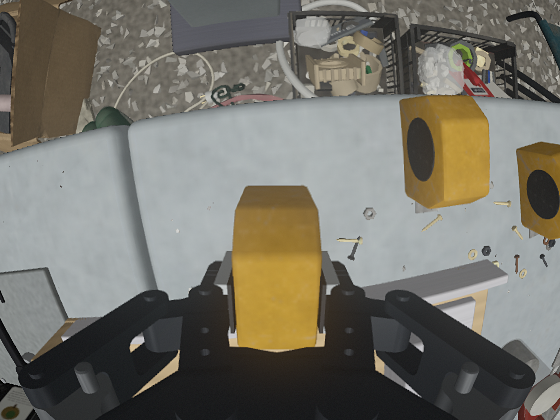

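```bash
python3 -c "
from h import *
for tag in('k_w','h_w'):
  c,p,d=load(tag);P=cloud(c,d,True).reshape(-1,3)
  for y0 in(-.06,0,.05,.1,.2):
    q=P[(abs(P[:,1]-y0)<.008)&(abs(P[:,2]-.034)<.005)&(P[:,0]>.5)&(P[:,0]<.68)]
    n=q[q[:,0]<.58];f=q[q[:,0]>.61]
    if len(n)>8 and len(f)>8: print(tag,y0,len(n),len(f),np.percentile(n[:,0],[5,95]).round(4),np.percentile(f[:,0],[5,95]).round(4))
c,p,d=load('k_w')
print(onplane(c,[(215,153),(224,150),(316,139),(318,246),(214,249)],.068,True).round(4))
go(.5995,-.0715,.12,93.7)
"
```

```text
k_w -0.06 67 65 [0.5487 0.5558] [0.652  0.6585]
k_w 0 82 87 [0.5441 0.5508] [0.6479 0.6557]
k_w 0.05 104 108 [0.5403 0.5476] [0.6442 0.6523]
k_w 0.1 127 122 [0.5379 0.545 ] [0.6408 0.6483]
k_w 0.2 133 137 [0.5307 0.5376] [0.6343 0.6419]
h_w 0 166 168 [0.5446 0.5516] [0.6479 0.655 ]
h_w 0.05 204 81 [0.5026 0.5481] [0.6442 0.65  ]
h_w 0.1 152 143 [0.5371 0.5445] [0.6408 0.6482]
h_w 0.2 99 97 [0.5306 0.5378] [0.6342 0.6413]
[[0.5443 0.1582 0.068 ]
 [0.5414 0.166  0.068 ]
 [0.5274 0.2438 0.068 ]
 [0.6236 0.2543 0.068 ]
 [0.6327 0.1586 0.068 ]]
t 16.8 tcp [0.4759 0.0757 0.08  ] yaw 84.57 z [ 3.1e-03  7.0e-04 -1.0e+00] w 0.0329 F [ 0.4  1.3 -1.8] q [ 0.16  0.33 -0.3   0.94  0.    0.25]
units [-5.39   5.484 -1.587] mm [-134.8  137.1  -39.7]
turn units total [ 0.001  -0.0002 -0.0507]
```

```bash
python3 -m inch '[[-0.4,0.4,-0.5,0,0,0,1],[-0.7,0.7,-0.5,0,0,0,1],[-0.8,0.8,-0.2,0,0,0,1],[-0.9,0.9,0,0,0,0,1],[-0.9,0.9,0,0,0,0,1],[-0.8,0.8,0,0,0,0,1],[-0.6,0.6,0,0,0,0,1],[-0.3,0.3,0,0,0,-0.025,1]]'
python3 -m inch '[[0,0,0,0,0,-0.025,1],[0,0,0,0,0,0,1],[0,0,0,0,0,0,1],[0,0,0,0,0,0,1],[0,0,0,0,0,0,1],[0,0,0,0,0,0,1],[0,0,0,0,0,0,1],[0,0,0,0,0,0,1]]'
python3 -c "
from h import *
look('wrist','n_w');go(.598,-.0715,.038,93.7)"
```

```text
clock: 17.6
eef_pos: [0.5969, -0.0735, 0.1065]
tool_rot: [0.713, 0.701, -0.0, -0.0]
ft_force: [-0.1, 0.8, -1.2]
grip_width: 0.033
clock: 18.4
eef_pos: [0.5963, -0.0718, 0.108]
tool_rot: [0.685, 0.729, 0.0, 0.0]
ft_force: [-0.3, 1.1, -2.3]
grip_width: 0.033
t 18.45 tcp [ 0.5963 -0.0717  0.1079] yaw 93.56 z [ 2.e-04 -0.e+00 -1.e+00] w 0.0334 F [ 0.3  0.5 -2.5] q [-0.12  0.51  0.08  1.14 -0.   -0.18]
units [0.006 0.067 2.795] mm [ 0.1  1.7 69.9]
turn units total [ 0.0001  0.     -0.0008]
```

View pics/n_w.png

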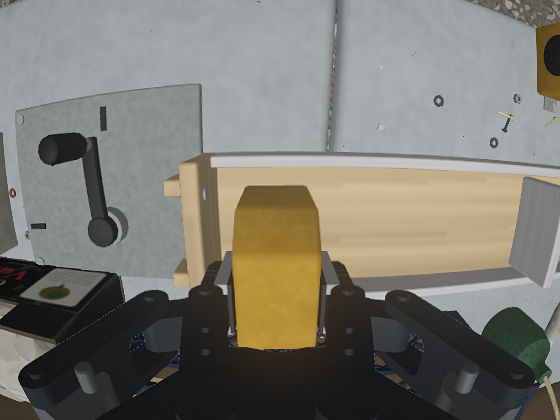

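```bash
python3 -m inch '[[0,0.07,0.4,0,0,0,1],[0,0,0.6,0,0,0,1],[0,0,0.6,0,0,0,1],[0,0,0.5,0,0,0,1],[0,0,0.4,0,0,0,1],[0,0,0.2,0,0,0,1],[0,0,0.1,0,0,0,1],[0,0,0,0,0,0,1]]'
python3 -c "
from h import *
st()"
```

```text
clock: 19.25
eef_pos: [0.5982, -0.0717, 0.0378]
tool_rot: [0.685, 0.729, 0.0, 0.0]
ft_force: [0.9, 0.0, -1.8]
grip_width: 0.0333
t 19.25 tcp [ 0.5982 -0.0717  0.0378] yaw 93.56 z [ 2.e-04 -1.e-04 -1.e+00] w 0.0333 F [ 0.9  0.  -1.8] q [-0.12  0.58 -0.    0.99 -0.   -0.18]
```

```bash
python3 -m inch '[[0,0,0.04,0,0,0,1],[0,0,0,0,0,0,0.12],[0,0,0,0,0,0,-0.1],[0,0,0,0,0,0,-0.1],[0,0,-0.4,0,0,0,-0.1],[0,0,-0.8,0,0,0,-0.1],[0,0,-1,0,0,0,-0.1],[0,0,-0.8,0,0,0,-0.1]]'
python3 -c "
from h import *
look('wrist','o_w');go(.4295,.186,.12,91.8);tapes('o_w')"
```

```text
clock: 20.05
eef_pos: [0.5986, -0.0718, 0.1141]
tool_rot: [0.685, 0.729, 0.001, 0.001]
ft_force: [0.8, -0.3, -0.2]
grip_width: 0.0469
t 20.1 tcp [ 0.6008 -0.072   0.1179] yaw 93.56 z [ 7.9e-03 -9.0e-04 -1.0e+00] w 0.0469 F [0.6 0.3 2.2] q [-0.12  0.51  0.1   1.15  0.   -0.18]
units [10.727 -6.195 -0.149] mm [ 268.2 -154.9   -3.7]
turn units total [0.0025 0.0004 0.0098]
px [538  20  22  28 300] zmax 0.044 top [array([402.9, 168.7]), array([13.9,  3.4]), np.float64(5.0)] all [array([407.4, 169.1]), array([24.1,  4.7]), np.float64(1.8)]
px [539  61  21  38 495] zmax 0.041 top [array([456. , 170.2]), array([18.2,  4.9]), np.float64(7.8)] all [array([456.1, 177. ]), array([43.9, 22.1]), np.float64(45.2)]
px [ 249  168   56  105 5607] zmax 0.073 top [array([598.3, -71.6]), array([49.9, 33.8]), np.float64(2.6)] all [array([593.1, -72. ]), array([60.1, 34. ]), np.float64(3.5)]
```

View pics/o_w.png

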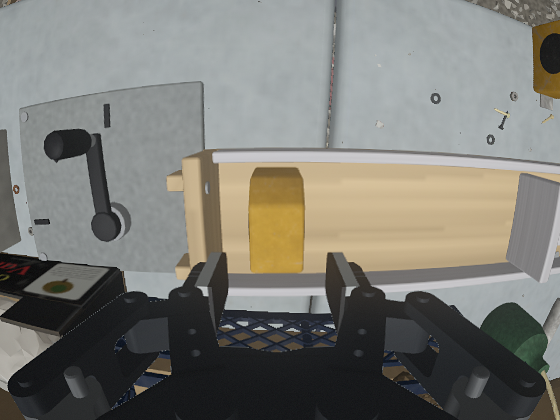

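```bash
python3 -m inch '[[0.6,-0.3,0,0,0,0,-1],[0.9,-0.5,0,0,0,0,-1],[1,-0.6,0,0,0,0,-1],[1,-0.6,0,0,0,0,-1],[1,-0.6,0,0,0,0,-1],[1,-0.6,0,0,0,0,-1],[1,-0.6,0,0,0,0,-1],[1,-0.6,0,0,0,0,-1]]'
python3 -m inch '[[1,-0.6,0,0,0,0,-1],[1,-0.6,0,0,0,0,-1],[0.8,-0.4,0,0,0,0,-1],[0.4,-0.2,0,0,0,0.01,-1],[0,0,0,0,0,0,-1],[0,0,0,0,0,0,-1],[0,0,0,0,0,0,-1],[0,0,0,0,0,0,-1]]'
python3 -c "
from h import *
look('wrist','p_w');go(.4295,.186,.028,91.8);tapes('p_w')"
```

```text
clock: 20.9
eef_pos: [0.4761, 0.1095, 0.1124]
tool_rot: [0.685, 0.729, 0.001, 0.0]
ft_force: [0.4, 0.2, 0.7]
grip_width: 0.0855
clock: 21.7
eef_pos: [0.4271, 0.185, 0.1119]
tool_rot: [0.697, 0.718, 0.0, 0.0]
ft_force: [-0.1, -0.5, -0.1]
grip_width: 0.0852
t 21.75 tcp [0.4271 0.185  0.1118] yaw 91.7 z [ 1.e-04 -1.e-04 -1.e+00] w 0.0856 F [ 0.   0.6 -0.9] q [ 0.41  0.26 -0.29  1.01 -0.    0.38]
units [0.036 0.097 3.352] mm [ 0.9  2.4 83.8]
turn units total [ 0.      0.     -0.0005]
px [ 252  171   54  102 5172] zmax 0.065 top [array([429.3, 186.6]), array([49.7, 33.6]), np.float64(1.4)] all [array([424. , 186.1]), array([60.3, 34.2]), np.float64(1.4)]
px [ 389  216   64   91 3559] zmax 0.065 top [array([463., 300.]), array([48.7, 33.4]), np.float64(12.3)] all [array([457.7, 298.4]), array([59.4, 34.4]), np.float64(11.4)]
px [ 10 328  29  37 404] zmax 0.071 top [array([576., -84.]), array([ 7.1, 13.7]), np.float64(41.7)] all [array([578. , -93.5]), array([16.4, 62.2]), np.float64(35.9)]
```

View pics/p_w.png

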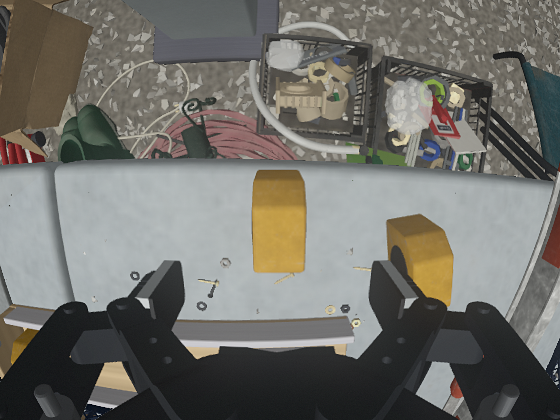

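Tape B is centred between the fingers (px 279,222); descend and grip.

```bash
python3 -m inch '[[0.05,0.08,0.4,0,0,0,-1],[0,0,0.7,0,0,0,-1],[0,0,0.8,0,0,0,-1],[0,0,0.7,0,0,0,-1],[0,0,0.5,0,0,0,-1],[0,0,0.24,0,0,0,-1],[0,0,0,0,0,0,0],[0,0,0,0,0,0,0.4]]'
python3 -m inch '[[0,0,0,0,0,0,1],[0,0,0,0,0,0,1],[0,0,0,0,0,0,1],[0,0,0,0,0,0,1],[0,0,-0.2,0,0,0,1],[0,0,-0.6,0,0,0,1],[0,0,-0.9,0,0,0,1],[0,0,-0.9,0,0,0,1]]'
python3 -m inch '[[0,0,-0.4,0,0,0,1],[0,0,-0.2,0,0,0,1],[0,0,0,0,0,0,1],[0,0,0,0,0,0,1],[0,0,0,0,0,0,1],[0,0,0,0,0,0,1],[0,0,0,0,0,0,1],[0,0,0,0,0,0,1]]'
python3 -c "
from h import *
look('wrist','q_w');c=np.array([.5968-.0065,.0437])+(-.05)*np.array([-.0655,.998]);print(c);go(c[0],c[1],.11,93.7)"
```

```text
clock: 22.55
eef_pos: [0.429, 0.187, 0.0284]
tool_rot: [0.696, 0.718, 0.0, 0.0]
ft_force: [0.8, -0.6, 0.7]
grip_width: 0.0591
clock: 23.35
eef_pos: [0.4274, 0.1865, 0.0931]
tool_rot: [0.696, 0.718, -0.001, -0.001]
ft_force: [1.2, 0.3, -2.4]
grip_width: 0.0332
clock: 24.15
eef_pos: [0.4285, 0.1869, 0.108]
tool_rot: [0.696, 0.718, -0.0, -0.0]
ft_force: [-0.1, -0.3, -2.8]
grip_width: 0.0334
[ 0.593575 -0.0062  ]
t 24.2 tcp [0.4286 0.1869 0.1081] yaw 91.76 z [-3.e-04 -1.e-04 -1.e+00] w 0.0332 F [-0.5  0.5 -2.2] q [ 0.41  0.27 -0.29  1.01  0.    0.38]
units [-7.924  6.359 -0.076] mm [-198.1  159.    -1.9]
turn units total [-0.0001  0.     -0.0108]
```

View pics/q_w.png

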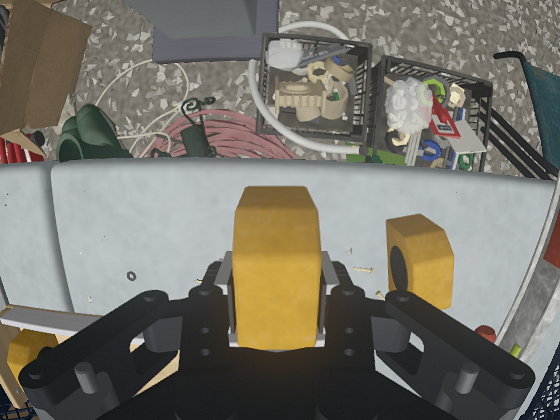

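```bash
python3 -m inch '[[-0.5,0.4,0,0,0,0,1],[-0.8,0.64,0,0,0,0,1],[-1,0.8,0,0,0,0,1],[-1,0.8,0,0,0,0,1],[-1,0.8,0,0,0,0,1],[-1,0.8,0,0,0,0,1],[-1,0.8,0,0,0,0,1],[-0.8,0.64,0,0,0,0,1]]'
python3 -m inch '[[-0.6,0.5,0,0,0,0,1],[-0.22,0.18,0,0,0,-0.011,1],[0,0,0,0,0,0,1],[0,0,0,0,0,0,1],[0,0,0,0,0,0,1],[0,0,0,0,0,0,1],[0,0,0,0,0,0,1],[0,0,0,0,0,0,1]]'
python3 -c "
from h import *
look('wrist','r_w');c=np.array([.5968-.0065,.0437])+(-.05)*np.array([-.0655,.998]);print(c);go(c[0],c[1],.038,93.7);tapes('r_w')"
```

```text
clock: 25.0
eef_pos: [0.5772, 0.0124, 0.1082]
tool_rot: [0.696, 0.718, 0.0, 0.0]
ft_force: [0.6, 1.3, -2.9]
grip_width: 0.0335
clock: 25.8
eef_pos: [0.5936, -0.0057, 0.1085]
tool_rot: [0.683, 0.73, 0.0, 0.0]
ft_force: [0.2, 0.1, -2.5]
grip_width: 0.0332
[ 0.593575 -0.0062  ]
t 25.85 tcp [ 0.5936 -0.0058  0.1084] yaw 93.76 z [ 1.e-04 -0.e+00 -1.e+00] w 0.0335 F [-0.3  0.1 -2.1] q [-0.01  0.5   0.06  1.13 -0.   -0.08]
units [-1.600e-02 -2.000e-03  2.817e+00] mm [-0.4 -0.1 70.4]
turn units total [0.     0.     0.0003]
px [ 143  170   72  107 6146] zmax 0.073 top [array([599.1, -71. ]), array([50.5, 34.2]), np.float64(3.7)] all [array([597. , -70.7]), array([68.7, 34.9]), np.float64(4.1)]
```

View pics/r_w.png

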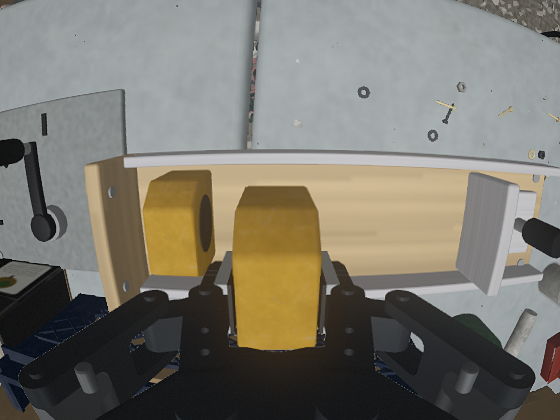

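```bash
python3 -m inch '[[0,0,0.4,0,0,0,1],[0,0,0.6,0,0,0,1],[0,0,0.6,0,0,0,1],[0,0,0.5,0,0,0,1],[0,0,0.4,0,0,0,1],[0,0,0.2,0,0,0,1],[0,0,0.12,0,0,0,1],[0,0,0,0,0,0,1]]'
python3 -m inch '[[0,0,0.02,0,0,0,1],[0,0,0,0,0,0,0.12],[0,0,0,0,0,0,-0.1],[0,0,0,0,0,0,-0.1],[0,0,-0.4,0,0,0,-0.1],[0,0,-0.8,0,0,0,-0.1],[0,0,-1,0,0,0,-0.1],[0,0,-0.8,0,0,0,-0.1]]'
python3 -c "
from h import *
look('wrist','s_w');go(.4635,.3,.12,101.7);tapes('s_w')"
```

```text
clock: 26.65
eef_pos: [0.594, -0.0061, 0.038]
tool_rot: [0.684, 0.73, 0.0, 0.0]
ft_force: [0.4, 0.8, -2.3]
grip_width: 0.033
clock: 27.45
eef_pos: [0.5943, -0.0061, 0.1146]
tool_rot: [0.684, 0.73, 0.001, 0.001]
ft_force: [0.4, -1.0, 0.1]
grip_width: 0.0469
t 27.5 tcp [ 0.5965 -0.0061  0.1183] yaw 93.74 z [ 8.e-03 -1.e-04 -1.e+00] w 0.0468 F [ 0.9 -0.4  2.3] q [-0.01  0.49  0.07  1.14 -0.   -0.08]
units [12.565 -4.507 -0.11 ] mm [ 314.1 -112.7   -2.7]
turn units total [ 0.0025  0.0004 -0.0442]
px [ 147  168   70  103 5643] zmax 0.073 top [array([598.4, -71.2]), array([49.8, 34.1]), np.float64(4.4)] all [array([596.2, -70.8]), array([67.2, 34.8]), np.float64(3.3)]
px [ 249  168   56  105 5602] zmax 0.073 top [array([594.5,  -5.7]), array([49. , 34.1]), np.float64(3.6)] all [array([589. ,  -6.5]), array([60., 35.]), np.float64(3.7)]
```

View pics/s_w.png

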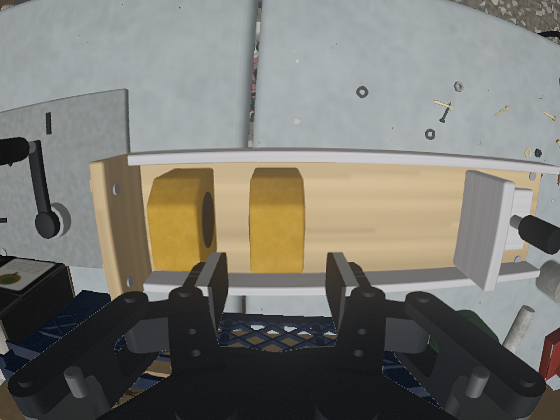

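```bash
python3 -m inch '[[0.6,-0.22,-0.2,0,0,0,-1],[1,-0.36,-0.2,0,0,0,-1],[1,-0.36,0,0,0,0,-1],[1,-0.36,0,0,0,0,-1],[1,-0.36,0,0,0,0,-1],[1,-0.36,0,0,0,0,-1],[1,-0.36,0,0,0,0,-1],[1,-0.36,0,0,0,0,-1]]'
python3 -m inch '[[1,-0.36,0,0,0,0,-1],[1,-0.36,0,0,0,0,-1],[1,-0.36,0,0,0,0,-1],[1,-0.36,0,0,0,0,-1],[0.7,-0.25,0,0,0,0,-1],[0.3,-0.07,0,0,0,-0.044,-1],[0,0,0,0,0,0,-1],[0,0,0,0,0,0,-1]]'
python3 -c "
from h import *
look('wrist','t_w');go(.4635,.3,.028,101.7);tapes('t_w')"
```

```text
clock: 28.3
eef_pos: [0.5111, 0.1806, 0.1217]
tool_rot: [0.683, 0.73, -0.001, -0.001]
ft_force: [1.2, 0.7, -0.6]
grip_width: 0.0852
clock: 29.1
eef_pos: [0.4599, 0.301, 0.1218]
tool_rot: [0.632, 0.775, -0.001, -0.0]
ft_force: [-0.2, -1.4, -0.2]
grip_width: 0.0851
t 29.15 tcp [0.4603 0.3006 0.122 ] yaw 101.54 z [-8.e-04 -7.e-04 -1.e+00] w 0.0853 F [-0.5  0.1  0.6] q [ 0.58  0.41 -0.05  1.11 -0.    0.38]
units [-0.049  0.125  3.758] mm [-1.2  3.1 94. ]
turn units total [-0.0003  0.0002 -0.0009]
px [ 249  171   52   97 4711] zmax 0.065 top [array([463.3, 300.7]), array([49.6, 33.6]), np.float64(11.4)] all [array([458.2, 299.6]), array([60. , 33.6]), np.float64(11.4)]
px [  0 248  12  58 370] zmax 0.037 top [array([617.4,  12.9]), array([17.9,  2.5]), np.float64(4.9)] all [array([597.1,  11.5]), array([ 8.7, 69.1]), np.float64(89.5)]
```

View pics/t_w.png

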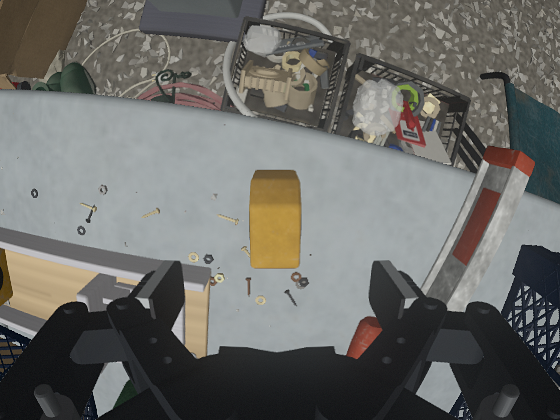

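```bash
python3 -m inch '[[-0.04,0.12,0.4,0,0,0,-0.6],[0,0,0.8,0,0,0,-0.6],[0,0,0.9,0,0,0,-0.6],[0,0,0.8,0,0,0,-0.6],[0,0,0.6,0,0,0,-0.6],[0,0,0.26,0,0,0,-0.6],[0,0,0,0,0,0,0],[0,0,0,0,0,0,0.4]]'
python3 -m inch '[[0,0,0,0,0,0,1],[0,0,0,0,0,0,1],[0,0,0,0,0,0,1],[0,0,0,0,0,0,1],[0,0,-0.2,0,0,0,1],[0,0,-0.6,0,0,0,1],[0,0,-0.9,0,0,0,1],[0,0,-0.9,0,0,0,1]]'
python3 -m inch '[[0,0,-0.8,0,0,0,1],[0,0,-0.6,0,0,0,1],[0,0,-0.2,0,0,0,1],[0,0,0,0,0,0,1],[0,0,0,0,0,0,1],[0,0,0,0,0,0,1],[0,0,0,0,0,0,1],[0,0,0,0,0,0,1]]'
python3 -c "
from h import *
look('wrist','u_w');c=np.array([.5968-.0065,.0437])+(.015)*np.array([-.0655,.998]);print(c);go(c[0],c[1],.12,93.7)"
```

```text
clock: 29.95
eef_pos: [0.4645, 0.3004, 0.0286]
tool_rot: [0.632, 0.775, 0.0, 0.0]
ft_force: [0.2, 0.2, -0.5]
grip_width: 0.0398
clock: 30.75
eef_pos: [0.4627, 0.3, 0.0929]
tool_rot: [0.632, 0.775, -0.002, -0.001]
ft_force: [1.1, 0.6, -2.9]
grip_width: 0.0331
clock: 31.55
eef_pos: [0.4637, 0.3003, 0.1326]
tool_rot: [0.632, 0.775, -0.001, -0.0]
ft_force: [0.2, -0.2, -3.2]
grip_width: 0.0331
[0.5893175 0.05867  ]
t 31.6 tcp [0.4638 0.3004 0.1328] yaw 101.66 z [-8.e-04 -5.e-04 -1.e+00] w 0.0335 F [ 1.  -0.6 -4.1] q [ 0.57  0.4  -0.03  1.14  0.    0.37]
units [-10.485   2.964   0.512] mm [-262.1   74.1   12.8]
turn units total [-0.0003  0.0001  0.0442]
```

View pics/u_w.png

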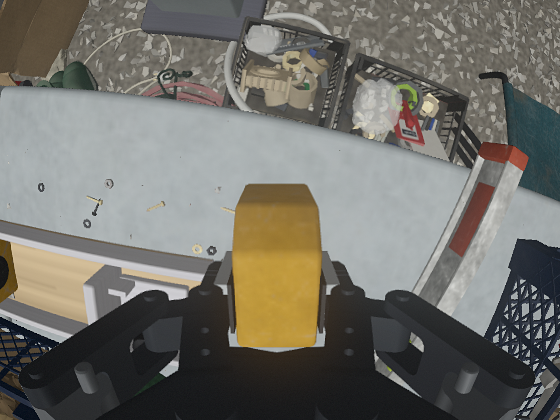

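```bash
python3 -m inch '[[-0.5,0.14,0,0,0,0,1],[-0.8,0.22,0,0,0,0,1],[-1,0.28,0,0,0,0,1],[-1,0.28,0,0,0,0,1],[-1,0.28,0,0,0,0,1],[-1,0.28,0,0,0,0,1],[-1,0.28,0,0,0,0,1],[-1,0.28,0,0,0,0,1]]'
python3 -m inch '[[-1,0.28,0,0,0,0,1],[-1,0.28,0,0,0,0,1],[-0.8,0.24,0,0,0,0,1],[-0.38,0.12,0,0,0,0.022,1],[0,0,0,0,0,0.022,1],[0,0,0.3,0,0,0,1],[0,0,0.4,0,0,0,1],[0,0,0,0,0,0,1]]'
python3 -c "
from h import *
look('wrist','v_w');c=np.array([.5968-.0065,.0437])+(.015)*np.array([-.0655,.998]);print(c);go(c[0],c[1],.038,93.7);tapes('v_w')"
```

```text
clock: 32.4
eef_pos: [0.5514, 0.1301, 0.1333]
tool_rot: [0.632, 0.775, -0.0, 0.0]
ft_force: [-0.3, -0.1, -3.7]
grip_width: 0.0329
clock: 33.2
eef_pos: [0.5877, 0.0587, 0.1134]
tool_rot: [0.683, 0.73, -0.002, -0.001]
ft_force: [-0.5, 1.2, -3.5]
grip_width: 0.0332
[0.5893175 0.05867  ]
t 33.25 tcp [0.5881 0.0589 0.1142] yaw 93.81 z [-3.4e-03 -5.0e-04 -1.0e+00] w 0.0331 F [ 1.6 -0.8 -3. ] q [ 0.1   0.49  0.06  1.14 -0.    0.03]
units [-0.01   0.06   3.047] mm [-0.3  1.5 76.2]
turn units total [-0.0011  0.0001  0.0006]
px [ 148  172   70  104 5819] zmax 0.073 top [array([594.7,  -5.3]), array([49.3, 34. ]), np.float64(3.9)] all [array([592.4,  -5.1]), array([67.7, 34.9]), np.float64(3.5)]
px [  65  174   79   98 5382] zmax 0.073 top [array([598.3, -70.9]), array([50.8, 35. ]), np.float64(3.8)] all [array([608. , -84.5]), array([89., 64.]), np.float64(4.1)]
```

View pics/v_w.png

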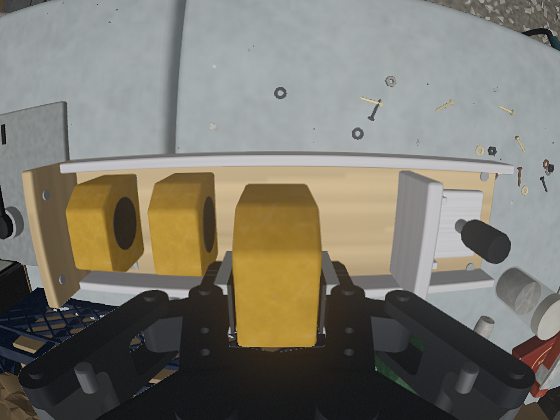

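```bash
python3 -m inch '[[0,0.04,0.5,0,0,0,1],[0,0,0.6,0,0,0,1],[0,0,0.6,0,0,0,1],[0,0,0.6,0,0,0,1],[0,0,0.4,0,0,0,1],[0,0,0.2,0,0,0,1],[0,0,0.1,0,0,0,1],[0,0,0,0,0,0,1]]'
python3 -c "
from h import *
st()"
```

```text
clock: 34.05
eef_pos: [0.5906, 0.0591, 0.0409]
tool_rot: [0.684, 0.73, 0.0, 0.0]
ft_force: [-1.0, 0.0, -2.6]
grip_width: 0.0333
t 34.05 tcp [0.5906 0.0591 0.0409] yaw 93.75 z [ 3.e-04  0.e+00 -1.e+00] w 0.0333 F [-1.   0.  -2.6] q [ 0.1   0.56 -0.03  0.98 -0.    0.03]
```

```bash
python3 -m inch '[[0,0,0.1,0,0,0,1],[0,0,0.04,0,0,0,1],[0,0,0,0,0,0,0.12],[0,0,0,0,0,0,-0.1],[0,0,0,0,0,0,-0.1],[0,0,-0.5,0,0,0,-0.1],[0,0,-0.9,0,0,0,-0.1],[0,0,-1,0,0,0,-0.1]]'
python3 -m inch '[[0,0,-0.8,0,0,0,0],[0,0,-0.4,0,0,0,0],[0,0,0,0,0,0,0],[0,0,0,0,0,0,0],[0,0,0,0,0,0,0],[0,0,0,0,0,0,0],[0,0,0,0,0,0,0],[0,0,0,0,0,0,0]]'
python3 -c "
from h import *
look('wrist','x_w');tapes('x_w');go(.5846,.214,.13,93.7)
c,p,d=load('x_w');P=cloud(c,d,True)
w=P[(np.abs(P[...,2]-.08)<.005)&(P[...,0]<.62)&(P[...,0]>.55)&(P[...,1]>.18)&(P[...,1]<.25)]
print(len(w),(w.min(0)+w.max(0))/2)"
```

```text
clock: 34.85
eef_pos: [0.5901, 0.0589, 0.0984]
tool_rot: [0.684, 0.73, -0.0, -0.0]
ft_force: [0.7, 0.1, 1.0]
grip_width: 0.0468
clock: 35.65
eef_pos: [0.5902, 0.059, 0.1267]
tool_rot: [0.684, 0.73, -0.0, -0.0]
ft_force: [0.6, -1.0, -0.4]
grip_width: 0.043
px [ 154  167   66   98 5191] zmax 0.073 top [array([594.6,  -5.6]), array([51.1, 34. ]), np.float64(3.2)] all [array([591.9,  -5. ]), array([66.8, 35.1]), np.float64(3.0)]
px [ 251  166   53  100 5033] zmax 0.073 top [array([590.2,  59.4]), array([50. , 33.9]), np.float64(3.0)] all [array([587.7,  59.3]), array([66.5, 34. ]), np.float64(3.4)]
px [  75  169   74   93 4918] zmax 0.073 top [array([598.9, -70.9]), array([49.1, 35.1]), np.float64(3.1)] all [array([607.1, -84.4]), array([86.6, 64.4]), np.float64(4.3)]
t 35.7 tcp [0.5903 0.059  0.1269] yaw 93.74 z [-7.e-04 -1.e-04 -1.e+00] w 0.0428 F [-0.3  0.5  0.2] q [ 0.1   0.49  0.08  1.17 -0.    0.03]
units [ 6.203  0.178 -0.125] mm [155.1   4.5  -3.1]
turn units total [-0.0002  0.      0.0002]
637 [0.58552519 0.21494041 0.07889174]
```

View pics/x_w.png

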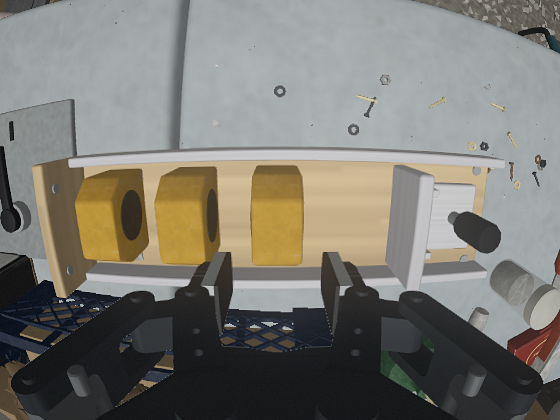

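```bash
python3 -m inch '[[0.6,0.02,0,0,0,0,0],[0.95,0.02,0,0,0,0,0],[1,0.03,0,0,0,0,0],[1,0.03,0,0,0,0,0],[1,0.03,0,0,0,0,0],[0.9,0.03,0,0,0,0,0],[0.6,0.02,0,0,0,0,0],[0.17,0,0.3,0,0,0,0]]'
python3 -m inch '[[0,0,0.6,0,0,0,0],[0,0,0.8,0,0,0,0],[0,0,0.8,0,0,0,0],[0,0,0.6,0,0,0,0],[0,0,0.2,0,0,0,0],[0,0,0,0,0,0,0.4],[0,0,0,0,0,0,1],[0,0,0,0,0,0,1]]'
python3 -m inch '[[0,0,0,0,0,0,1],[0,0,0,0,0,0,1],[0,0,0,0,0,0,1],[-0.1,0,0,0,0,0,1],[-0.2,0,0,0,0,0,1],[-0.3,0,0,0,0,0,1],[-0.4,0,0,0,0,0,1],[-0.4,0,0,0,0,0,1]]'
python3 -c "
from h import *
st();look('wrist','y_w')"
```

```text
clock: 36.5
eef_pos: [0.5853, 0.2171, 0.1206]
tool_rot: [0.683, 0.731, 0.001, 0.0]
ft_force: [-0.6, 0.1, -0.3]
grip_width: 0.0426
clock: 37.3
eef_pos: [0.5844, 0.2141, 0.0446]
tool_rot: [0.684, 0.73, -0.0, -0.0]
ft_force: [-0.2, -0.1, -5.4]
grip_width: 0.0226
clock: 38.1
eef_pos: [0.5868, 0.1788, 0.0446]
tool_rot: [0.684, 0.73, -0.0, -0.0]
ft_force: [-1.3, 3.4, -7.3]
grip_width: 0.0225
t 38.1 tcp [0.5868 0.1788 0.0446] yaw 93.76 z [-6.e-04  4.e-04 -1.e+00] w 0.0225 F [-1.3  3.4 -7.3] q [0.3  0.6  0.04 1.02 0.   0.23]
```

View pics/y_w.png

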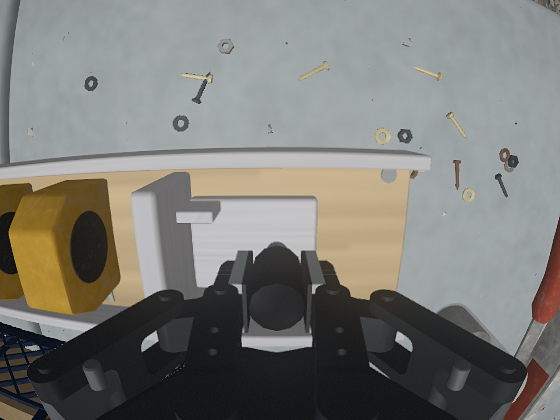

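```bash
python3 -m inch '[[-0.4,0,0,0,0,0,1],[-0.4,0,0,0,0,0,1],[-0.4,0,0,0,0,0,1],[-0.4,0,0,0,0,0,1],[-0.4,0,0,0,0,0,1],[-0.4,0,0,0,0,0,1],[-0.4,0,0,0,0,0,1],[-0.3,0,0,0,0,0,1]]'
python3 -c "
from h import *
st();look('wrist','z_w')"
```

```text
clock: 38.95
eef_pos: [0.592, 0.1019, 0.0446]
tool_rot: [0.684, 0.73, 0.0, -0.001]
ft_force: [-1.3, 7.0, -9.8]
grip_width: 0.0226
t 38.95 tcp [0.592  0.1019 0.0446] yaw 93.75 z [-4.0e-04  1.3e-03 -1.0e+00] w 0.0226 F [-1.3  7.  -9.8] q [0.17 0.57 0.   1.   0.   0.1 ]
```

View pics/z_w.png

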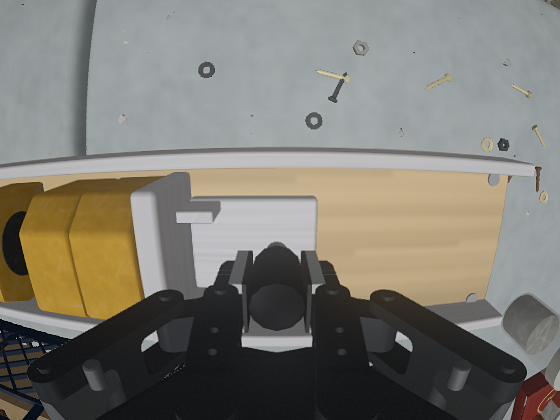

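```bash
python3 -m inch '[[-0.25,0,0,0,0,0,1],[-0.25,0,0,0,0,0,1],[-0.25,0,0,0,0,0,1],[-0.25,0,0,0,0,0,1],[-0.25,0,0,0,0,0,1],[-0.25,0,0,0,0,0,1],[-0.25,0,0,0,0,0,1],[-0.1,0,0,0,0,0,1]]'
python3 -c "
from h import *
st();look('wrist','z2_w')"
```

```text
clock: 39.8
eef_pos: [0.595, 0.0567, 0.0446]
tool_rot: [0.683, 0.73, 0.001, -0.001]
ft_force: [-1.3, 8.4, -9.5]
grip_width: 0.0227
t 39.8 tcp [0.595  0.0567 0.0446] yaw 93.78 z [-3.0e-04  2.3e-03 -1.0e+00] w 0.0227 F [-1.3  8.4 -9.5] q [ 0.09  0.57 -0.01  0.99  0.    0.03]
```

View pics/z2_w.png

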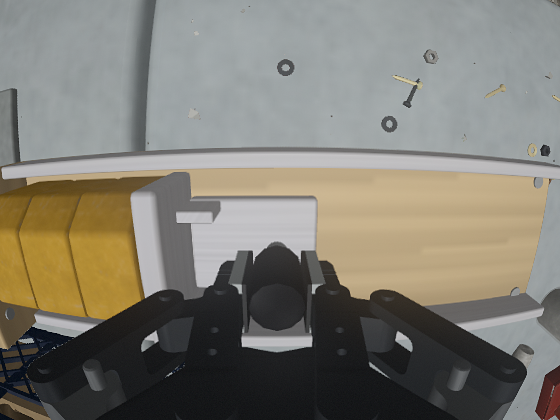

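Row nearly closed; push on gently, watching for a force rise.

```bash
python3 -m inch '[[-0.08,0,0,0,0,0,1],[-0.08,0,0,0,0,0,1],[-0.08,0,0,0,0,0,1],[-0.08,0,0,0,0,0,1],[0,0,0,0,0,0,1],[0,0,0,0,0,0,1],[0,0,0,0,0,0,1],[0,0,0,0,0,0,1]]'
python3 -m inch '[[-0.05,0,0,0,0,0,1],[-0.05,0,0,0,0,0,1],[-0.05,0,0,0,0,0,1],[0,0,0,0,0,0,1],[0,0,0,0,0,0,1],[0,0,0,0,0,0,1],[0,0,0,0,0,0,1],[0,0,0,0,0,0,1]]'
```

```text
clock: 40.65
eef_pos: [0.5955, 0.0489, 0.0446]
tool_rot: [0.683, 0.73, 0.001, -0.001]
ft_force: [-0.2, 7.0, -10.2]
grip_width: 0.0226
clock: 41.45
eef_pos: [0.5957, 0.0456, 0.0446]
tool_rot: [0.683, 0.73, 0.001, -0.001]
ft_force: [-0.4, 8.4, -9.4]
grip_width: 0.0227
```

```bash
python3 -m inch '[[-0.06,0,0,0,0,0,1],[-0.06,0,0,0,0,0,1],[-0.06,0,0,0,0,0,1],[0,0,0,0,0,0,1],[0,0,0,0,0,0,1],[0,0,0,0,0,0,1],[0,0,0,0,0,0,1],[0,0,0,0,0,0,1]]'
python3 -c "
from h import *
st();look('wrist','z3_w')"
```

```text
clock: 42.25
eef_pos: [0.5958, 0.0456, 0.0446]
tool_rot: [0.682, 0.731, 0.003, -0.004]
ft_force: [-1.5, 20.2, -9.7]
grip_width: 0.0228
t 42.25 tcp [0.5958 0.0456 0.0446] yaw 94.0 z [-8.000e-04  1.000e-02 -9.999e-01] w 0.0228 F [-1.5 20.2 -9.7] q [ 0.07  0.57 -0.01  0.99  0.01  0.  ]
```

View pics/z3_w.png

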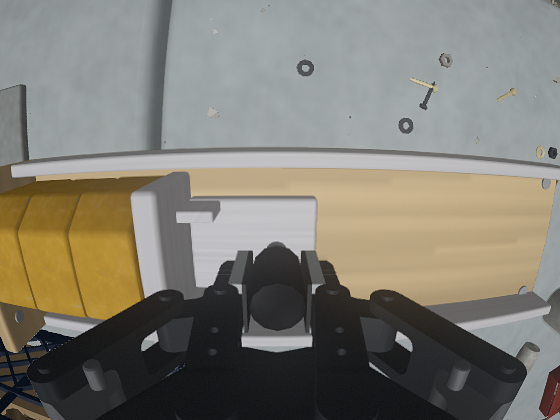

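```bash
python3 -m inch '[[0.06,0,0,0,0,0,1],[0.06,0,0,0,0,0,1],[0,0,0,0,0,0,1],[0,0,0,0,0,0,0.4],[0,0,0,0,0,0,0],[0,0,0,0,0,0,0],[0,0,-0.4,0,0,0,0],[0,0,-0.8,0,0,0,0]]'
python3 -m inch '[[0,0,-1,0,0,0,0],[0,0,-1,0,0,0,0],[0,0,-1,0,0,0,0],[0,0,-1,0,0,0,0],[0,0,-0.6,0,0,0,0],[0,0,0,0,0,0,0],[0,0,0,0,0,0,0],[0,0,0,0,0,0,0]]'
python3 -c "
from h import *
st();look('wrist','A_w');tapes('A_w')
c,p,d=load('A_w');P=cloud(c,d,True)
w=P[(np.abs(P[...,2]-.08)<.005)&(P[...,0]<.63)&(P[...,0]>.56)&(P[...,1]>.01)&(P[...,1]<.09)]
print(len(w),(w.min(0)+w.max(0))/2)"
```

```text
clock: 43.1
eef_pos: [0.5956, 0.0418, 0.0751]
tool_rot: [0.684, 0.729, -0.001, 0.0]
ft_force: [0.4, -0.1, -0.4]
grip_width: 0.0426
clock: 43.9
eef_pos: [0.5954, 0.0424, 0.189]
tool_rot: [0.684, 0.73, -0.001, -0.0]
ft_force: [-0.7, -0.4, -1.2]
grip_width: 0.0425
t 43.9 tcp [0.5954 0.0424 0.189 ] yaw 93.72 z [-1.4e-03 -4.0e-04 -1.0e+00] w 0.0425 F [-0.7 -0.4 -1.2] q [ 0.07  0.45  0.2   1.32 -0.    0.01]
px [ 102  155  112   78 7772] zmax 0.073 top [array([598.5, -65.4]), array([ 50.8, 102.8]), np.float64(3.6)] all [array([603.5, -65.1]), array([ 82.2, 103. ]), np.float64(3.7)]
643 [0.59586837 0.04607669 0.0788932 ]
```

View pics/A_w.png

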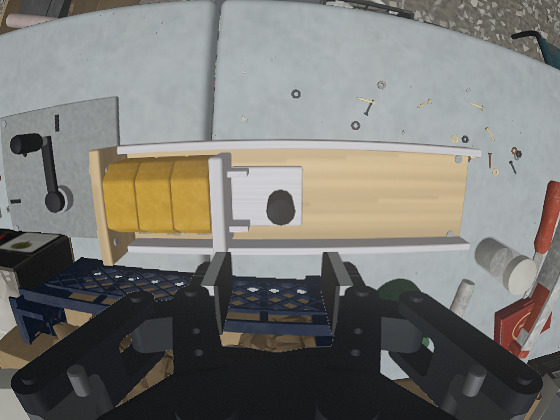

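```bash
python3 -c "
from h import *
go(.5445,-.2165,.16,93.7)"
```

```text
t 43.95 tcp [0.5953 0.0425 0.1887] yaw 93.73 z [-2.1e-03 -4.0e-04 -1.0e+00] w 0.0427 F [ 0.7 -0.3  0.1] q [ 0.07  0.45  0.2   1.32 -0.    0.01]
units [-10.206  -2.699   1.155] mm [-255.2  -67.5   28.9]
turn units total [-0.0007  0.0001  0.0002]
```

```bash
python3 -m inch '[[-0.6,-0.17,0,0,0,0,0],[-1,-0.27,0,0,0,0,0],[-1,-0.27,0,0,0,0,0],[-1,-0.27,0,0,0,0,0],[-1,-0.27,0,0,0,0,0],[-1,-0.27,0,0,0,0,0],[-1,-0.27,0,0,0,0,0],[-1,-0.27,0,0,0,0,0]]'
python3 -m inch '[[-1,-0.27,0.3,0,0,0,0],[-1,-0.27,0.5,0,0,0,0],[-0.6,-0.1,0.4,0,0,0,0],[0,0,0,0,0,0,0],[0,0,0,0,0,0,0],[0,0,0,0,0,0,0],[0,0,0,0,0,0,0],[0,0,0,0,0,0,0]]'
python3 -c "
from h import *
look('wrist','B_w')
c,p,d=load('B_w');P=cloud(c,d,True)
w=P[(np.abs(P[...,2]-.08)<.005)&(P[...,0]<.58)&(P[...,0]>.51)&(P[...,1]>-.25)&(P[...,1]<-.18)]
w=(w.min(0)+w.max(0))/2;print(w); go(w[0],w[1],.051)"
```

```text
clock: 44.75
eef_pos: [0.5558, -0.1521, 0.189]
tool_rot: [0.684, 0.73, -0.001, -0.001]
ft_force: [1.1, 0.3, -0.3]
grip_width: 0.0425
clock: 45.55
eef_pos: [0.5459, -0.2152, 0.1604]
tool_rot: [0.683, 0.73, 0.0, 0.0]
ft_force: [-0.7, 0.1, -0.2]
grip_width: 0.0428
[ 0.54407835 -0.21907509  0.07884079]
t 45.6 tcp [ 0.5457 -0.2153  0.1603] yaw 93.82 z [ 8.e-04 -3.e-04 -1.e+00] w 0.043 F [-0.3 -0.4  0.3] q [-0.38  0.45  0.12  1.24  0.   -0.44]
units [-0.144 -0.08   4.372] mm [ -3.6  -2.  109.3]
```

View pics/B_w.png

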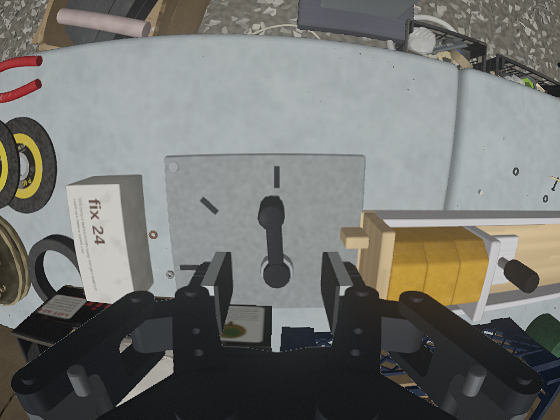

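```bash
python3 -m inch '[[-0.12,-0.06,0.5,0,0,0,0],[0,0,0.8,0,0,0,0],[0,0,0.9,0,0,0,0],[0,0,0.9,0,0,0,0],[0,0,0.8,0,0,0,0],[0,0,0.4,0,0,0,0],[0,0,0.07,0,0,0,0],[0,0,0,0,0,0,0.3]]'
python3 -m inch '[[0,0,0,0,0,0,0.6],[0,0,0,0,0,0,1],[0,0,0,0,0,0,1],[0,0,0,0,0,0,1],[0,0,0,0,0,0,1],[0,0,0,0,0,0,1],[0,0,0,0,0,0,1],[0,0,0,0,0,0,1]]'
python3 -c "
from h import *
o,R=st()
P=np.array([.6135,-.2108])
a0=.045+.0655;a1=.805+.0655
a=np.linspace(a0,a1,8);X=np.c_[P[0]-.07*np.cos(a),P[1]-.07*np.sin(a),0*a]
print((np.diff(X,axis=0)@R/.025).round(3),X[[0,-1]])"
```

```text
clock: 46.4
eef_pos: [0.544, -0.2192, 0.0505]
tool_rot: [0.684, 0.73, -0.0, -0.0]
ft_force: [0.2, 0.4, 0.0]
grip_width: 0.0306
clock: 47.2
eef_pos: [0.5448, -0.2195, 0.0516]
tool_rot: [0.684, 0.73, 0.0, 0.001]
ft_force: [-0.5, -0.6, 5.3]
grip_width: 0.0184
t 47.2 tcp [ 0.5448 -0.2195  0.0516] yaw 93.74 z [ 1.9e-03 -9.0e-04 -1.0e+00] w 0.0184 F [-0.5 -0.6  5.3] q [-0.38  0.54 -0.04  0.99 -0.   -0.45]
[[-0.302  0.03   0.   ]
 [-0.297  0.063  0.   ]
 [-0.289  0.095  0.   ]
 [-0.277  0.125  0.001]
 [-0.262  0.155  0.001]
 [-0.243  0.182  0.001]
 [-0.222  0.207  0.001]] [[ 0.54392692 -0.21851927  0.        ]
 [ 0.5683889  -0.26432559  0.        ]]
```

```bash
python3 -m inch '[[-0.3,0.03,0,0,0,0,1],[-0.3,0.06,0,0,0,0,1],[-0.29,0.09,0,0,0,0,1],[-0.28,0.12,0,0,0,0,1],[-0.26,0.15,0,0,0,0,1],[-0.24,0.18,0,0,0,0,1],[-0.22,0.21,0,0,0,0,1],[0,0,0,0,0,0,1]]'
python3 -c "
from h import *
go(.5684,-.2643,.0516)"
```

```text
clock: 48.0
eef_pos: [0.5675, -0.2652, 0.0511]
tool_rot: [0.684, 0.73, -0.001, -0.0]
ft_force: [-4.1, -0.3, 6.4]
grip_width: 0.0184
t 48.0 tcp [ 0.5675 -0.2652  0.0511] yaw 93.73 z [-1.1e-03 -3.0e-04 -1.0e+00] w 0.0184 F [-4.1 -0.3  6.4] q [-0.44  0.61  0.09  1.05 -0.   -0.5 ]
units [ 0.035  0.038 -0.019] mm [ 0.9  0.9 -0.5]
```

Knob is on target; release and look.

```bash
python3 -m inch '[[0,0.03,0,0,0,0,1],[0,0,0,0,0,0,0.5],[0,0,0,0,0,0,0.1],[0,0,0,0,0,0,0],[0,0,-0.4,0,0,0,0],[0,0,-0.9,0,0,0,0],[0,0,-1,0,0,0,0],[0,0,-1,0,0,0,0]]'
python3 -m inch '[[0.6,-0.5,-0.9,0,0,0,0],[0.6,-0.5,-0.9,0,0,0,0],[0.6,-0.5,-0.9,0,0,0,0],[0.5,-0.5,-0.5,0,0,0,0],[0,0,0,0,0,0,0],[0,0,0,0,0,0,0],[0,0,0,0,0,0,0],[0,0,0,0,0,0,0]]'
python3 -c "
from h import *
st();look('wrist','C_w')
c,p,d=load('C_w');P=cloud(c,d,True)
w=P[(np.abs(P[...,2]-.08)<.005)&(P[...,0]<.61)&(P[...,0]>.52)&(P[...,1]>-.30)&(P[...,1]<-.22)]
w=(w.min(0)+w.max(0))/2;print(w,np.arctan2(-.2108-w[1],.6135-w[0])-.0655);tapes('C_w')"
```

```text
clock: 48.8
eef_pos: [0.5688, -0.2648, 0.1344]
tool_rot: [0.684, 0.73, 0.0, -0.0]
ft_force: [-0.8, 0.1, 0.2]
grip_width: 0.0425
clock: 49.6
eef_pos: [0.5151, -0.2111, 0.2119]
tool_rot: [0.684, 0.73, -0.0, -0.001]
ft_force: [0.0, -0.6, -0.3]
grip_width: 0.0425
t 49.6 tcp [ 0.5151 -0.2111  0.2119] yaw 93.72 z [-1.6e-03  6.0e-04 -1.0e+00] w 0.0425 F [ 0.  -0.6 -0.3] q [-0.39  0.36  0.12  1.33 -0.   -0.45]
[ 0.56715362 -0.26535003  0.07868734] 0.8010273431101728
px [ 364  239   89   65 4562] zmax 0.073 top [array([589.5, -68.7]), array([114.4,  53.1]), np.float64(79.2)] all [array([585.9, -67.6]), array([108.8,  59.4]), np.float64(86.2)]
```

View pics/C_w.png

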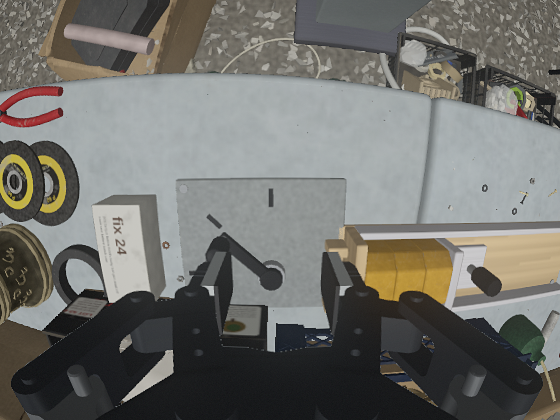

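```bash
python3 -c "
from h import *
c,p,d=look('scene','D_s');c2,p2,d2=look('side','D_d')
a=cv2.resize(p[170:310,150:390],None,fx=2.4,fy=2.4);b=cv2.resize(p2[170:310,210:350],None,fx=2.4,fy=2.4);b=b[:a.shape[0]]
cv2.imwrite('pics/D1.png',cv2.resize(np.hstack([a,b]),(790,290)))"
```

```text
(no output)
```

View pics/D1.png

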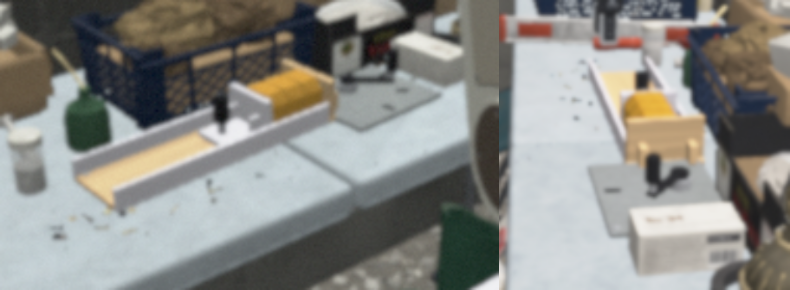

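Both fixed views show three tapes in a snug row, no other tapes, the jar and carton in place, and the lever on its middle mark. I'm handing it in.

```bash
python3 -c "
from h import *
st();print(bot.job_done())"
```

```text
t 49.75 tcp [ 0.5151 -0.211   0.2121] yaw 93.72 z [-1.4e-03  6.0e-04 -1.0e+00] w 0.0426 F [ 1.1  0.1 -0.6] q [-0.39  0.36  0.12  1.33 -0.   -0.45]
the job is handed in; nothing more can be done
None
```

The job is handed in at 49.8 s of the 192 s; no verdict was given. I found three tape measures and no fourth in any view.

**What I did:**
1. Swung the brake lever to its free mark.
2. Drew the end stop back.
3. Stood the three tapes upright in the channel.
4. Pushed the stop up until the force rose to about 20 N with no further movement.
5. Set the lever to the middle mark and backed the arm clear.

**Last checks:**
- **Row:** the tapes measured 103 mm end to end, square to within about 0.1° of the rack, upright and with no visible gaps. The nominal length is 105 mm. I took this before setting the lever; the later pictures show the row unchanged.
- **Lever:** about 0.80 rad at the end, from the camera. At the free mark it read 0.04–0.07 rad rather than exactly 0, which is inside the limit.
- **Jar and carton:** by eye in the pictures, both are where they started. I did not re-measure them.

One tape shifted about 4 cm toward the robot while the arm was elsewhere, so I measured it again before gripping. Two early readings of the lever knob's position disagreed by about 8 mm. The grip and the later readings matched the farther one, so that is the one I used. The grip did not slacken at any point.

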